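# Test rubber die buffers on the compression tester and sort them by stiffness

## Robot

A 6-joint arm with a two-finger parallel gripper is mounted at the origin on a cart in front of the work surface, level with it; the furniture and walls round the work are solid. World frame = base frame: x ahead of the robot, y to its left, z up, the work surface at z = 0. Lengths are in m, angles in degrees, forces in N, time in s.
With the tool pointing down it reaches from about 0.35 to 0.875 m from the base axis. Payload 4.2 kg.
Tool frame: the origin (TCP) lies between the finger pads; the fingertips stand 17 mm ahead of it and the grasp point (between the pads) lies 2 mm behind it; z points along the fingers, y is the line along which they close (so a half turn about z gives the same grasp; the last joint's range is limited). The gripper opens to 87 mm and grips with 3 to 60 N. Pads are 19 mm wide; open, the fingers measure 117 mm over their backs; the gripper's body (75 mm by 190 mm) begins 51 mm behind the grasp point.
Start: joints at [-49.011, 22.042, 0.453, 0, -68.411, -14.817], TCP at [0.276, -0.561, 0.24] pointing down, gripper open.
Joint ranges: [-179.83, 179.83], [-69.29, 118.12], [-61.27, 80.66], [-181.25, 117.63], [-171.15, -9.14], [-177.46, 177.46]. Speed limits (degrees/s): [159.86, 159.86, 180, 180, 180, 180].

## Interface

Orientations are given as a 3x3 rotation matrix whose columns are the frame's x, y, z axes.
In Python, from station import sense, capture, r, masks_of gives the robot as it stands.
- The arm moves only by the tool apply_moves, never from a script. Its argument "steps" is a list that holds one entry, the list of rows, each a list of 7 numbers: the opening, from 0 (shut) to 1 (fully open), then the shift along the tool's x, y, z in mm, then the turn, a rotation vector about the tool's x, y, z in rad. A call has 1 to 12 rows; each row shifts and turns the commanded pose from where the row before left it, along the tool's axes as they then stand; what a row does not reach is not made up. A row lasts 1/8 s, in which the tool goes at most 62.5 mm and 10.7 degrees, less where a joint would pass 70% of its speed; a pose out of reach is approached as far as the arm can. A call with a gripper value outside its range is refused whole. The fingers move at their own pace and stop on an object; the grip force is fixed at half the most. Time passes only in rows, so rows that do not move let the fingers close. It gives the time, the measured TCP pose, the force and the opening at its end, in the units of the state.
- sense(): the state, without advancing time (a new reading comes with each control period).
- capture(name): name is "scene" or "top"; returns a dict with "color" (480x640x3 uint8, red, green, blue), "vfov" (degrees; the focal length in pixels is half the picture's height over the tangent of half this angle, whatever the lens; pixels are square), "cx", "cy" (the principal point, pixels), "T" (4x4, takes a point from camera to world coordinates). Camera axes: x right, y down, z forward; pixel columns grow to the right and rows downward; lengths in m; the calibration is good to about 2 mm. A picture is of the moment at which its call begins. There is no depth.
- r.finish_job(): hands the job in, once; it reports no verdict.
Trained networks look in a picture, given as the dict that the camera call returned (one of the last four; its "shot" number tells which), for a name from the list of things; names that differ only in an ending like _2 or _b are one class to them, and where a whole thing is asked for, a point or a joint stands for the part that bears it (a point fixed in the world has none). Each returns a list of dicts, best first, with "confidence" (0 to 1); they miss things now and then, are a little off and sometimes report something else, mostly with a low value. They report only what shows in the picture. A call takes as long as a camera call. They do not tell look-alikes from the thing itself.
- masks_of(picture, thing): "pixels" (480x640 bool, what is visible of it) and "box" ([left, top, width, height] in pixels, round what is visible of it).
The state is a dict: "time_s": time; "joints": joint angles; "joint_velocities": joint speeds; "effort": joint torques, N m; "tcp_pos": TCP position; "ee_rot": TCP orientation; "wrist_force": force on the tool from outside, world axes, zero at the start; "moment": the same for the moment, N m; "gripper_width": opening from 0.0 (shut) to 1.0 (fully open).
Only numpy, scipy, OpenCV 4.12 (cv2) and the standard library are available. Lean on these libraries where they do the work, as an engineer would, in place of code of your own. Each camera call takes 0.05 s, during which the arm holds its last target. There are 200 camera calls.

## Task

Find out which of the used rubber buffers from the punching dies have gone soft: raise the tester's frame, turn the locating plate so that its holes match the three studs and lower it fully onto the deck, stand every buffer upright on a seat of its own, then bring the frame right down to its stop and hold it there while you read the dials. A buffer whose dial hand passes the long mark is sound and goes into the empty rectangular tray in front of the hand press; one whose hand stays short of it is tired and goes into the round dish. Leave the plate on the studs, and leave the dark dye jar and the round tin at the foot of the lamp where they stand.

Things in the scene. Friction and masses are not known exactly. Their poses are not given: they have to be found in the camera images.
- deck (a point): compression tester: grey bench device, base 287 x 170 mm, fixed; this point is the centre of its round aluminium deck (156 mm diameter), on the deck's surface, 45 mm above the bench. x points to the back of the tester (hinge and dials), y to its left, z up. Three studs and three seats stand on the deck, alternating every 60 degrees.
- stud_1 (a point): locating stud 1 of 3, at the back of the deck; axes as the deck's, point on its axis 8 mm above the deck. The studs are 56 mm from the deck centre, at 0, 120 and 240 degrees from the tester's x (counterclockwise from above): 10 mm diameter, 18 mm tall, the upper 7 mm tapered to 4 mm.
- seat_1 (a point): seat 1 of 3; axes as the deck's, point at the centre of its top. The seats are 48 mm from the deck centre: seat 1 in front (180 degrees from the tester's x), seat 2 back left (60), seat 3 back right (300): 28 mm steel load pads, tops 3 mm above the deck; each gives by less than 2 mm under load and drives its own dial.
- frame (a joint): angle of the pressing frame (two rails, two cross bars with a pad over each seat, handle bar in front): 0 rad = fully down on its stop, at most 1.72; raise it to 1.6 or more to free the deck from above. At 0 the pads are 34 mm above the seats and squeeze a buffer by 8 mm. Stiff hinge (0.3 N m), stays where left, but buffers push it up again; holding it down takes up to 12 N at the bar.
- frame_bar (a point): middle of the frame's handle bar: a round black bar 16 mm in diameter, 96 mm long, along the tester's y; it can be pinched from above with one finger before and one behind it, and turns in the fingers as the frame swings.
- frame_hinge (a point): point on the frame's hinge line (which runs along the tester's y) in the tester's middle plane, 115 mm behind the deck centre, 82 mm above the bench; axes as the deck's. With the frame at angle q the bar lies from here at x = -0.215 cos q + 0.010 sin q, z = 0.215 sin q + 0.010 cos q (m, tester axes).
- dial_1 (a joint): dial hand of seat 1: the middle of three dials on the sloping panel behind the hinge, 46 mm across, black hand on white. 0 rad at rest, turns clockwise with the load on the seat; it shows the load of the moment only. With the frame fully down a sound buffer brings it to about 2.6, a tired one to about 1.0; the long mark is at 1.8.
- dial_2 (a joint): dial hand of seat 2: the left of three dials on the sloping panel behind the hinge, 46 mm across, black hand on white. 0 rad at rest, turns clockwise with the load on the seat; it shows the load of the moment only. With the frame fully down a sound buffer brings it to about 2.6, a tired one to about 1.0; the long mark is at 1.8.
- dial_3 (a joint): dial hand of seat 3: the right of three dials on the sloping panel behind the hinge, 46 mm across, black hand on white. 0 rad at rest, turns clockwise with the load on the seat; it shows the load of the moment only. With the frame fully down a sound buffer brings it to about 2.6, a tired one to about 1.0; the long mark is at 1.8.
- plate_grip (a point): locating plate: round, aluminium, 148 mm diameter, 8 mm thick, 0.25 kg, with a square black grip block (18 x 18 x 20 mm, sides along the plate's x and y) at its centre; point at the block's centre, 18 mm above the plate's underside. 42 mm openings 48 mm out at 60, 180, 300 degrees from the plate's x; 14 mm stud holes 56 mm out at 0, 120, 240. Fits the studs in 3 positions.
- buffer_1_mid (a point): rubber buffer: upright cylinder, 32 mm diameter, 42 mm tall, 60 g, black rubber between two thin steel end discs; all look alike. Two or three of the four are there. This point is at its centre, 21 mm above its underside, z along its axis. Grasp it across its diameter.
- buffer_2_mid (a point): rubber buffer: upright cylinder, 32 mm diameter, 42 mm tall, 60 g, black rubber between two thin steel end discs; all look alike. Two or three of the four are there. This point is at its centre, 21 mm above its underside, z along its axis. Grasp it across its diameter.
- buffer_3_mid (a point): rubber buffer: upright cylinder, 32 mm diameter, 42 mm tall, 60 g, black rubber between two thin steel end discs; all look alike. Two or three of the four are there. This point is at its centre, 21 mm above its underside, z along its axis. Grasp it across its diameter.
- buffer_4_mid (a point): rubber buffer: upright cylinder, 32 mm diameter, 42 mm tall, 60 g, black rubber between two thin steel end discs; all look alike. Two or three of the four are there. This point is at its centre, 21 mm above its underside, z along its axis. Grasp it across its diameter.
- squeeze_1 (a joint): how far buffer 1 is squeezed along its axis, m (0 = free).
- squeeze_2 (a joint): how far buffer 2 is squeezed along its axis, m (0 = free).
- squeeze_3 (a joint): how far buffer 3 is squeezed along its axis, m (0 = free).
- squeeze_4 (a joint): how far buffer 4 is squeezed along its axis, m (0 = free).
- tray_floor (a point): empty rectangular blue plastic tray in front of the green hand press, 107 x 174 x 42 mm, open on top, loose, 0.5 kg: for sound buffers. This point is the centre of its inner floor, 2 mm up; y along its length; inside 86 x 152 mm, walls 40 mm high.
- dish_floor (a point): round shallow steel dish, 93 mm over the rim, 27 mm high, loose, 0.5 kg: for tired buffers. This point is the centre of its inner floor, 3 mm up; inside 67 mm across at the floor, 84 mm at the rim.
- jar: dark dye jar, 32 mm diameter, 52 mm tall, bystander; origin at the centre of its underside.
- tin: round closed tin, 67 mm diameter, 32 mm tall, bystander; origin at the centre of its underside.
There are look-alikes about, which are no part of the job. What is shaped like the part that bears buffer_1_mid but blue is not meant.

How it is judged:
By the outcome, as a careful person would: the job done as asked, in the order asked, and still so for the second after the job is handed in, with the robot touching nothing.
Of buffer_1, buffer_2, buffer_3, buffer_4 only 2 to 3 are there at a start; the rules pass over those that are not, and their reading is None.
At some moment in a run one of tray, plate may be knocked a few centimetres aside while the robot is not near it.
It also fails if it takes over 210 s, if anything falls off the work surface, if the arm or the gripper's body presses on something with over 40 N, if the wrist force passes 120 N, or if a joint passes its speed limit or range.

## Working session

There is one attempt and no reset: what is moved stays moved. The work goes in short steps, Python scripts to look and compute and a tool call to move; the robot and the scene stay as the last step left them, time stands still between calls to the robot, and variables do not carry over. Pictures are saved under pics/ and viewed, on a budget of 14 in all, crops included, one or two more only if the job needs it, and the job is handed in when it is done.

Besides the shell and the picture viewer there is one more tool, called after ">>>" as a command line: name --argument value ..., lists and objects as JSON in quotes. apply_moves: Moves the arm, as the interface text tells. Its arguments: {"type":"object","properties":{"steps":{"type":"array","items":{"type":"array","items":{"type":"array","items":{"type":"number"}}}}},"required":["steps"]}

```bash
ls; mkdir -p pics; python3 - <<'E'
from station import sense,capture
import cv2
print(sense())
for n in("scene","top"):
    c=capture(n);print(n,c["vfov"],c["cx"],c["cy"],c["T"].tolist() if hasattr(c["T"],"tolist") else c["T"])
    cv2.imwrite(f"pics/{n}0.png",c["color"][:,:,::-1])
E
```

```text
pics
{'time_s': 0.0, 'joints': array([-4.90084684e+01,  2.20900322e+01,  3.80515609e-01, -2.84190153e-02,
       -6.84118675e+01, -1.48183237e+01]), 'joint_velocities': array([-0.05885561, -0.0357525 , -0.02793104,  0.0078246 , -0.02791447,
       -0.02920135]), 'effort': array([-1.83108546e-03, -3.90663886e+01,  1.87402332e+01,  4.22005445e+00,
        1.09117161e-02, -2.11839233e-04]), 'tcp_pos': array([ 0.27546355, -0.56039269,  0.23847376]), 'ee_rot': array([[-8.97545371e-01, -4.40920879e-01, -1.04150492e-03],
       [-4.40922099e-01,  8.97543362e-01,  1.90159534e-03],
       [ 9.63427366e-05,  2.16599063e-03, -9.99997650e-01]]), 'wrist_force': array([-0.36979961, -0.78242969,  0.22971051]), 'moment': array([ 0.00596019,  0.01600939, -0.0309703 ]), 'gripper_width': 0.9988691082377339}
scene 57.41936916078572 315.5032802889093 240.05297789110418 [[-0.5300870358719362, -0.6283912761207142, 0.5693260388352925, 0.008440725704624941], [-0.8479146046658491, 0.387304399099831, -0.3619891236380946, 0.324937524543065], [0.006968327981771134, -0.6746256047121982, -0.7381271813663545, 0.7412139611594806], [0.0, 0.0, 0.0, 1.0]]
top 47.91659507669624 317.99426021943935 233.0386855393272 [[-0.0022051117632024934, -0.9988053670476342, 0.0488157376155714, 0.4514225471219686], [-0.9999915818373094, 0.002371387978013619, 0.0033485479798881198, 0.005789409509207057], [-0.003460308747448191, -0.04880794275421018, -0.9988021881170838, 1.262690049940145], [0.0, 0.0, 0.0, 1.0]]
```

View pics/scene0.png

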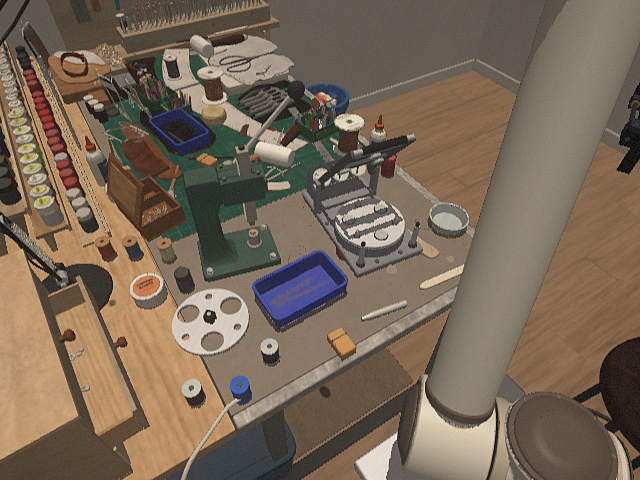

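View pics/top0.png

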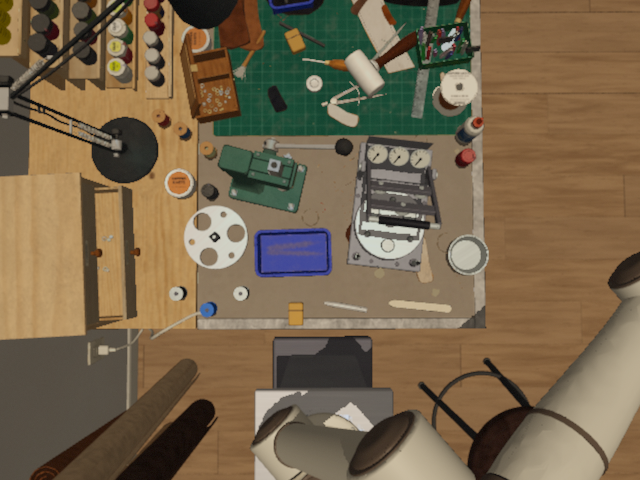

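Scene: two grey-topped buffers, at (269,350) and (193,392); blue look-alike at (240,388); dark jar at (184,279); plate at (211,321); tray at (300,288); dish at (448,219); tester at about (370,215) with its frame part raised. Top view: buffers at (177,293) and (241,294), blue one at (208,310), jar at (209,191), tin at (179,183), plate grip at (215,237).

```bash
cat > h.py <<'E'
import numpy as np, cv2
from station import sense,capture,masks_of
def K(c):
    f=240/np.tan(np.radians(c["vfov"])/2); return f
def proj(c,P):
    P=np.atleast_2d(P);T=np.array(c["T"]);q=(P-T[:3,3])@T[:3,:3];f=K(c)
    return np.c_[c["cx"]+f*q[:,0]/q[:,2],c["cy"]+f*q[:,1]/q[:,2]]
def ray(c,uv,z):
    T=np.array(c["T"]);d=T[:3,:3]@np.array([(uv[0]-c["cx"])/K(c),(uv[1]-c["cy"])/K(c),1.]);o=T[:3,3]
    return o+d*(z-o[2])/d[2]
def rel(target):
    "world displacement to tool axes, mm"
    s=sense();return np.round(s["ee_rot"].T@(np.array(target)-s["tcp_pos"])*1000,1)
E
python3 - <<'E'
from h import *
cs={n:capture(n) for n in("scene","top")}
for t,z in [("buffer_1_mid",.021),("jar",.026),("tin",.016),("tray_floor",.02),("dish_floor",.014),("plate_grip",.004),("frame_bar",.1),("frame",.1),("deck",.045),("dial_1",.1)]:
    for n,c in cs.items():
        try: ms=masks_of(c,t)
        except Exception as e: print(t,e);continue
        for m in ms:
            v,u=np.nonzero(m["pixels"]);l,tp,w,h=m["box"]
            print(t,n,round(m["confidence"],2),m["box"],"cen",u.mean().round(1),v.mean().round(1),ray(c,(l+w/2-.5,tp+h/2-.5),z).round(3))
for n,box in (("top",(340,130,460,280)),("top",(160,180,340,320))):
    a,b,d,e=box;im=cs[n]["color"][b:e,a:d,::-1];cv2.imwrite(f"pics/crop_{a}.png",cv2.resize(im,None,fx=4,fy=4,interpolation=cv2.INTER_CUBIC))
E
```

```text
buffer_1_mid scene 0.67 [228.1, 374.4, 23.3, 31.5] cen 240.5 389.1 [0.34  0.264 0.021]
buffer_1_mid scene 0.56 [261.3, 340.1, 19.5, 24.1] cen 269.5 351.7 [0.375 0.185 0.021]
buffer_1_mid scene 0.18 [320.0, 131.7, 97.7, 60.5] cen 367.3 157.0 [ 0.731 -0.299  0.021]
buffer_1_mid top 0.76 [231.9, 287.5, 14.8, 15.4] cen 240.9 293.1 [0.371 0.192 0.021]
buffer_1_mid top 0.58 [348.7, 139.3, 91.4, 132.1] cen 392.1 204.5 [ 0.577 -0.165  0.021]
buffer_1_mid top 0.53 [199.7, 300.4, 18.9, 15.2] cen 207.8 309.5 [0.342 0.261 0.021]
jar scene 0.58 [171.4, 271.1, 22.6, 21.6] cen 183.5 280.0 [0.606 0.265 0.026]
jar scene 0.56 [263.6, 340.3, 14.6, 22.2] cen 269.4 351.8 [0.374 0.186 0.026]
jar top 0.61 [203.9, 182.9, 12.4, 15.5] cen 209.2 191.8 [0.611 0.259 0.026]
jar top 0.32 [230.7, 282.8, 15.9, 17.5] cen 240.0 293.5 [0.38  0.192 0.026]
tin scene 0.86 [131.7, 271.9, 37.6, 34.8] cen 147.6 290.5 [0.63  0.326 0.016]
tin top 0.91 [167.7, 169.9, 27.6, 30.8] cen 179.3 184.0 [0.625 0.328 0.016]
tray_floor scene 0.94 [249.6, 249.8, 98.9, 78.8] cen 299.5 287.5 [0.47  0.071 0.02 ]
tray_floor scene 0.63 [299.9, 
[... 447 characters left out ...]
] cen 214.7 237.3 [0.502 0.244 0.004]
plate_grip top 0.16 [363.1, 159.7, 78.9, 69.3] cen 402.7 202.7 [ 0.604 -0.187  0.004]
frame_bar scene 0.65 [316.4, 136.6, 101.4, 51.0] cen 368.3 156.9 [ 0.653 -0.226  0.1  ]
frame_bar top 0.72 [365.1, 161.9, 72.5, 66.6] cen 402.4 203.5 [ 0.591 -0.17   0.1  ]
frame scene 0.63 [319.5, 133.5, 98.7, 58.7] cen 368.5 156.5 [ 0.649 -0.228  0.1  ]
frame scene 0.4 [261.1, 342.8, 20.4, 20.4] cen 269.6 351.6 [0.333 0.201 0.1  ]
frame top 0.3 [167.8, 167.5, 25.6, 31.2] cen 179.3 183.7 [0.618 0.308 0.1  ]
deck scene 0.67 [305.6, 134.3, 119.3, 144.3] cen 361.0 208.1 [ 0.576 -0.171  0.045]
deck top 0.69 [348.9, 138.0, 90.0, 135.4] cen 391.7 204.3 [ 0.574 -0.161  0.045]
```

```bash
python3 - <<'E'
from h import *
c=capture("scene");d=c["color"][:,:,::-1]
A=cv2.resize(d[330:430,170:290],None,fx=3.2,fy=3.2,interpolation=cv2.INTER_CUBIC) #384x320
B=cv2.resize(d[230:310,150:270],(384,256),interpolation=cv2.INTER_CUBIC)
t=capture("top")["color"][:,:,::-1]
C=cv2.resize(t[134:278,344:446],(408,576),interpolation=cv2.INTER_CUBIC)
cv2.imwrite("pics/c3.png",np.hstack([np.vstack([A,B]),C]))
E
```

```text
(no output)
```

View pics/c3.png

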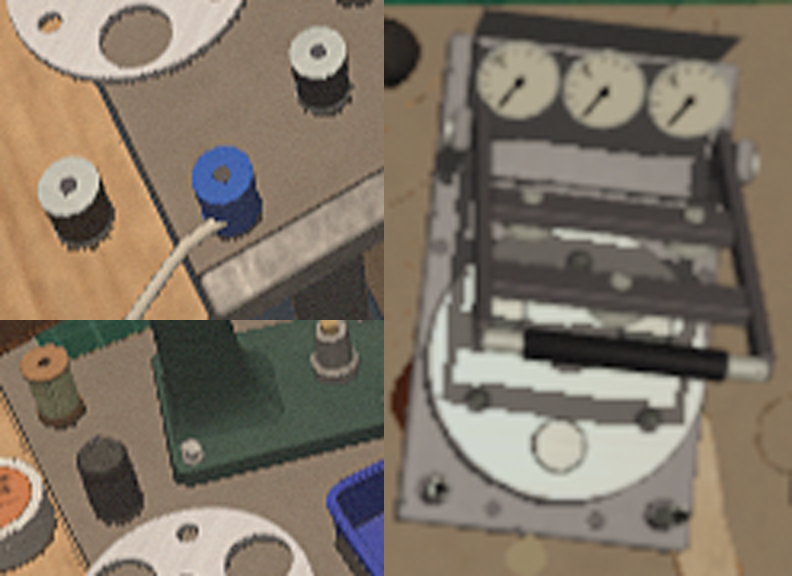

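The crop confirms two black-and-grey buffers; the blue one with a cable is not meant, and the plain dark cylinder is the jar. In the top view the deck centre is about (389,224), seat 1 (387.5,245), and the bar centre about (405,222).

```bash
python3 - <<'E'
from h import *
from scipy.optimize import least_squares
t=capture("top");s=capture("scene")
C=lambda x,y:((x-384)/4+344-.4,y/4+134-.4)
for n,z,uv in [("deck",.045,(389.0,224.2)),("seat1",.048,C(558,445)),("studL",.063,C(478,398)),("studR",.063,C(648,418))]:
    print(n,ray(t,uv,z).round(4))
d=ray(t,(389,224.2),.045)
yaw=np.radians(-5.7)
def bar(p):
    q,yw,dx,dy=p
    R=np.array([[np.cos(yw),-np.sin(yw),0],[np.sin(yw),np.cos(yw),0],[0,0,1]])
    b=lambda l:d+[dx,dy,0]+R@[.115-.215*np.cos(q)+.01*np.sin(q),l,.037+.215*np.sin(q)+.01*np.cos(q)]
    return b
def f(p):
    b=bar(p);P=np.array([b(.048),b(-.048)])
    return np.r_[(proj(t,P)-[C(527,344),C(726,363)]).ravel()]
sol=least_squares(f,[.6,yaw,0,0],x_scale=[.1,.1,.01,.01]);print(sol.x,sol.cost)
for q in (.5,.7,.8,.9,1.0,1.1):
    b=bar((q,yaw,0,0));print(q,proj(t,[b(.048),b(-.048)]).round(1).tolist(),proj(s,[b(.048),b(-.048)]).round(1).tolist(),b(0).round(3))
im=cv2.resize(s["color"][120:280,300:440,::-1],None,fx=4,fy=4,interpolation=cv2.INTER_CUBIC);cv2.imwrite("pics/c4.png",im[:600])
for n,uv in(("A",(241,293)),("B",(177,293))): print(n,ray(t,uv,.042))
for n,uv in(("A",(269.5,345.5)),("B",(192,387))): print(n,ray(s,uv,.042))
E
```

```text
deck [ 0.5305 -0.1505  0.045 ]
seat1 [ 0.4838 -0.1454  0.048 ]
studL [ 0.5097 -0.0994  0.063 ]
studR [ 0.4983 -0.1937  0.063 ]
[ 0.68404319 -0.09796253  0.0375772  -0.01053704] 2.4233807008389483e-27
0.5 [[371.3, 251.6], [419.7, 256.3]] [[374.5, 196.2], [417.0, 181.7]] [ 0.462 -0.144  0.194]
0.7 [[374.2, 237.8], [424.2, 242.7]] [[369.1, 173.8], [412.3, 159.9]] [ 0.488 -0.146  0.228]
0.8 [[375.8, 229.4], [426.4, 234.3]] [[365.6, 162.6], [409.0, 149.0]] [ 0.503 -0.148  0.243]
0.9 [[377.3, 220.1], [428.6, 225.1]] [[361.6, 151.6], [405.1, 138.4]] [ 0.52  -0.149  0.257]
1.0 [[378.9, 209.9], [430.8, 214.9]] [[357.2, 141.1], [400.7, 128.3]] [ 0.538 -0.151  0.268]
1.1 [[380.5, 199.0], [432.8, 204.1]] [[352.4, 131.2], [395.9, 118.8]] [ 0.557 -0.153  0.278]
A [0.37631893 0.18354834 0.042     ]
B [0.37660614 0.32778737 0.042     ]
A [0.37601668 0.18545916 0.042     ]
B [0.37601938 0.32991172 0.042     ]
```

View pics/c4.png

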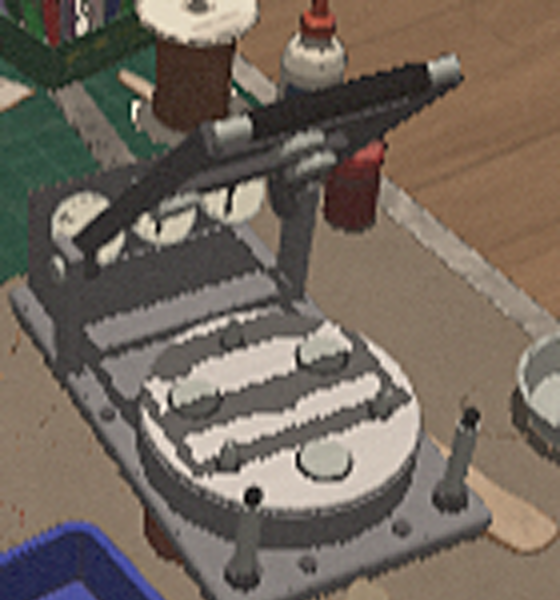

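```bash
cat > tester.py <<'E'
from h import *
from scipy.optimize import least_squares
t=capture("top");s=capture("scene")
C=lambda x,y:((x-384)/4+344-.4,y/4+134-.4)
S=lambda x,y:(x/4+300-.4,y/4+120-.4)
def loc(a,r,z): return [r*np.cos(np.radians(a)),r*np.sin(np.radians(a)),z]
def bl(q,l): return [.115-.215*np.cos(q)+.01*np.sin(q),l,.037+.215*np.sin(q)+.01*np.cos(q)]
obs=[(s,loc(0,56,18),S(232,327)),(s,loc(120,56,18),S(230,446)),(s,loc(240,56,18),S(386,391)),(s,loc(180,48,3),S(325,459)),(s,loc(60,48,3),S(195,396)),(s,loc(300,48,3),S(323,352)),
(t,loc(180,48,3),C(558,445)),(t,loc(120,56,16),C(478,398)),(t,loc(240,56,16),C(648,418)),(t,[0,0,0],(389.,224.2))]
obs=[(c,np.array(l)*np.array([.001]*3) if True else l,uv) for c,l,uv in obs]
barobs=[(s,.048,S(248,122)),(s,-.048,S(424,75)),(t,.048,C(527,344)),(t,-.048,C(726,363))]
for i in range(len(obs)):
    c,l,uv=obs[i]; 
def W(p,l):
    x,y,w=p[:3];return np.array([x+l[0]*np.cos(w)-l[1]*np.sin(w),y+l[0]*np.sin(w)+l[1]*np.cos(w),.045+l[2]])
def f(p): return np.concatenate([proj(c,W(p,l))[0]-uv for c,l,uv in obs]+[proj(c,W(p,bl(p[3],l)))[0]-uv for c,l,uv in barobs])
sol=least_squares(f,[.53,-.15,-.1,.9],loss="soft_l1",x_scale=[.01,.01,.1,.1])
print(sol.x,np.degrees(sol.x[2]));print(f(sol.x).reshape(-1,2).round(1).tolist())
np.save("tester.npy",sol.x);print("bar",W(sol.x,bl(sol.x[3],0)))
E
python3 tester.py
```

```text
[ 0.53076662 -0.15086667 -0.11342343  0.90539399] -6.498683727756175
[[0.5, -1.6], [0.5, -0.9], [-0.1, -0.6], [0.2, -0.2], [0.1, 0.1], [-0.1, 0.3], [-0.0, 0.3], [-0.0, 0.6], [0.8, 0.4], [0.2, -0.1], [-0.4, 0.6], [-0.5, -0.4], [-1.8, -0.5], [-0.3, 0.4]]
bar [ 0.52096094 -0.14974969  0.25730747]
```

>>> apply_moves --steps '[[[0.7, 0, 0, -17, 0, 0, -0.1667], [0.7, 0, 0, -17, 0, 0, -0.1667], [0.7, 0, 0, -17, 0, 0, -0.1667], [0.7, 0, 0, -17, 0, 0, -0.1667], [0.7, 0, 0, -17, 0, 0, -0.1667], [0.7, 0, 0, -17, 0, 0, -0.1667], [0.7, -54.5, -24.7, 0, 0, 0, 0], [0.7, -54.5, -24.7, 0, 0, 0, 0], [0.7, -54.5, -24.7, 0, 0, 0, 0], [0.7, -54.5, -24.7, 0, 0, 0, 0], [0.7, -54.5, -24.7, 0, 0, 0, 0], [0.7, -54.5, -24.7, 0, 0, 0, 0]]]'

```text
time_s: 3.0
tcp_pos: [0.4608, -0.251, 0.3419]
ee_rot: [[-0.113, -0.994, 0.001], [-0.994, 0.113, -0.0], [0.0, -0.001, -1.0]]
wrist_force: [0.6, 0.5, 0.5]
gripper_width: 0.701
```

>>> apply_moves --steps '[[[0.6, -54.5, -24.7, 0, 0, 0, 0], [0.6, -54.5, -24.7, 0, 0, 0, 0], [0.6, 0, 0, 0, 0, 0, 0], [0.6, 0, 0, 0, 0, 0, 0]]]'

```text
time_s: 3.5
tcp_pos: [0.5214, -0.1501, 0.3415]
ee_rot: [[-0.113, -0.994, -0.0], [-0.994, 0.113, -0.0], [0.0, 0.0, -1.0]]
wrist_force: [0.0, -0.6, -0.0]
gripper_width: 0.602
```

```bash
python3 - <<'E'
from h import *
s=sense();print(s["tcp_pos"],s["ee_rot"].round(4).tolist(),s["joints"].round(1),s["time_s"],s["gripper_width"],s["wrist_force"])
print(rel([.521,-.150,.255]))
E
```

```text
[ 0.52139555 -0.15006725  0.34151358] [[-0.1129, -0.9936, -0.0004], [-0.9936, 0.1129, -0.0002], [0.0002, 0.0004, -1.0]] [  1.1  10.7  -0.8   0.  -78.4  -7.6] 3.5 0.6024378612548165 [ 0.00764303 -0.64655113 -0.00727369]
[-0.   0.4 86.5]
```

>>> apply_moves --steps '[[[0.6, 0, 0, 29, 0, 0, 0], [0.6, 0, 0, 29, 0, 0, 0], [0.6, 0, 0, 28, 0, 0, 0], [0.6, 0, 0, 0, 0, 0, 0], [0, 0, 0, 0, 0, 0, 0], [0, 0, 0, 0, 0, 0, 0], [0, 0, 0, 0, 0, 0, 0], [0, 0, 0, 0, 0, 0, 0]]]'

```text
time_s: 4.5
tcp_pos: [0.5216, -0.1501, 0.256]
ee_rot: [[-0.113, -0.994, 0.001], [-0.994, 0.113, 0.0], [-0.0, -0.001, -1.0]]
wrist_force: [0.9, 0.1, 1.0]
gripper_width: 0.227
```

```bash
cat > arc.py <<'E'
import sys,numpy as np
a,b,n=float(sys.argv[1]),float(sys.argv[2]),int(sys.argv[3])
q=np.linspace(a,b,n+1);x=-.215*np.cos(q)+.01*np.sin(q);z=.215*np.sin(q)+.01*np.cos(q)
print(np.c_[-np.diff(x),-np.diff(z)].__mul__(1000).round(1).tolist())
E
python3 arc.py .905 1.67 11; python3 -c "
from station import sense;print(sense()['gripper_width'])"
```

```text
[[-12.5, -8.3], [-13.0, -7.4], [-13.5, -6.4], [-13.9, -5.5], [-14.3, -4.5], [-14.5, -3.5], [-14.8, -2.5], [-14.9, -1.5], [-15.0, -0.4], [-15.0, 0.6], [-14.9, 1.7]]
0.22716810004292687
```

>>> apply_moves --steps '[[[0, 0, 0, 0, 0, 0, 0], [0, 0, 0, 0, 0, 0, 0]]]'

```text
time_s: 4.75
tcp_pos: [0.52, -0.1501, 0.2559]
ee_rot: [[-0.114, -0.994, -0.003], [-0.994, 0.114, 0.0], [0.0, 0.003, -1.0]]
wrist_force: [-3.8, 1.3, 4.3]
gripper_width: 0.175
```

>>> apply_moves --steps '[[[0, 0, -12.5, -8.3, 0, 0, 0], [0, 0, -13.0, -7.4, 0, 0, 0], [0, 0, -13.5, -6.4, 0, 0, 0], [0, 0, -13.9, -5.5, 0, 0, 0], [0, 0, -14.3, -4.5, 0, 0, 0], [0, 0, -14.5, -3.5, 0, 0, 0], [0, 0, -14.8, -2.5, 0, 0, 0], [0, 0, -14.9, -1.5, 0, 0, 0], [0, 0, -15, -0.4, 0, 0, 0], [0, 0, -15, 0.6, 0, 0, 0], [0, 0, -14.9, 1.7, 0, 0, 0], [0, 0, 0, 0, 0, 0, 0]]]'

```text
time_s: 6.25
tcp_pos: [0.678, -0.169, 0.2938]
ee_rot: [[-0.114, -0.994, 0.002], [-0.994, 0.114, -0.002], [0.002, -0.002, -1.0]]
wrist_force: [-0.1, -3.4, 3.3]
gripper_width: 0.175
```

```bash
python3 - <<'E'
from h import *
p=np.load("tester.npy");s=sense();w=p[2];d=s["tcp_pos"]-[*p[:2],.045]
R=np.array([[np.cos(w),-np.sin(w)],[np.sin(w),np.cos(w)]]);l=R.T@d[:2];x,z=l[0]-.115,d[2]+.002-.037
print(s["tcp_pos"],s["wrist_force"],s["gripper_width"],x,l[1],z,"r",np.hypot(x,z),"q",np.arctan2(z,-x)-np.arctan2(.01,.215))
E
```

```text
[ 0.67798537 -0.16903355  0.2937707 ] [-0.13571591 -3.40415315  3.25839566] 0.17488023243518838 0.03332892229124311 -0.0013878656734639821 0.2137707004967019 r 0.2163532515400366 q 1.6789827142942637
```

>>> apply_moves --steps '[[[0.45, 0, 0, 0, 0, 0, 0], [0.45, 0, 0, 0, 0, 0, 0], [0.45, 0, 0, 0, 0, 0, 0], [0.45, 0, 0, -30, 0, 0, 0], [0.45, 0, 0, -40, 0, 0, 0], [0.45, 0, 50, 0, 0, 0, 0], [0.45, 0, 60, 0, 0, 0, 0], [0.45, 0, 60, 0, 0, 0, 0], [0.45, 0, 0, 0, 0, 0, 0]]]'

```text
time_s: 7.38
tcp_pos: [0.5036, -0.1483, 0.3644]
ee_rot: [[-0.113, -0.994, 0.001], [-0.994, 0.113, 0.001], [-0.001, -0.001, -1.0]]
wrist_force: [0.9, -0.6, 0.1]
gripper_width: 0.45
```

```bash
cat > plate.py <<'E'
from h import *
def rect(c,cx,cy,z,half=.1,res=.0005):
    n=int(2*half/res);C=np.array([[cx+half,cy+half,z],[cx+half,cy-half,z],[cx-half,cy-half,z],[cx-half,cy+half,z]])
    H=cv2.getPerspectiveTransform(proj(c,C).astype(np.float32),np.float32([[0,0],[n,0],[n,n],[0,n]]))
    return cv2.warpPerspective(c["color"][:,:,::-1],H,(n,n),flags=cv2.INTER_CUBIC)  # row: -x, col: -y
def plate(c,cx,cy,zb=0.):
    im=rect(c,cx,cy,zb+.008);g=cv2.cvtColor(im,cv2.COLOR_BGR2GRAY)
    hsv=cv2.cvtColor(im,cv2.COLOR_BGR2HSV);m=((g>140)&(hsv[...,1]<45)).astype(np.uint8)
    cs,h=cv2.findContours(m,cv2.RETR_CCOMP,cv2.CHAIN_APPROX_NONE)
    k=max(range(len(cs)),key=lambda i:cv2.contourArea(cs[i]));(u,v),r=cv2.minEnclosingCircle(cv2.convexHull(cs[k]))
    e=cv2.fitEllipse(cv2.convexHull(cs[k]));u,v=e[0]
    W=lambda u,v:(cx+.1-(v+.5)*.0005,cy+.1-(u+.5)*.0005)
    x0,y0=W(u,v);out=[]
    for i in range(len(cs)):
        if h[0][i][3]==k and cv2.contourArea(cs[i])>60:
            M=cv2.moments(cs[i]);x,y=W(M["m10"]/M["m00"],M["m01"]/M["m00"])
            out.append((round(2000*np.sqrt(M["m00"]/np.pi)*.0005,1),round(1000*np.hypot(x-x0,y-y0),1),round(np.degrees(np.arctan2(y-y0,x-x0)),1)))
    return (round(x0,4),round(y0,4)),np.array(e[1])/2,out,im
if __name__=="__main__":
    for n in("top","scene"):
        c=capture(n);x,e,o,im=plate(c,.502,.246);print(n,x,e,o);cv2.imwrite(f"pics/plate_{n}.png",im)
    s=sense();print(s["tcp_pos"],s["joints"].round(1),s["gripper_width"])
E
python3 plate.py
```

```text
top (0.5044, 0.2483) [147.16622925 148.73114014] [(np.float64(13.3), np.float64(55.8), np.float64(-139.2)), (np.float64(41.8), np.float64(48.3), np.float64(160.2)), (np.float64(15.1), np.float64(56.3), np.float64(101.4)), (np.float64(23.0), np.float64(2.5), np.float64(84.6)), (np.float64(41.8), np.float64(47.3), np.float64(-78.6)), (np.float64(42.1), np.float64(48.5), np.float64(41.9)), (np.float64(13.4), np.float64(55.7), np.float64(-17.8))]
scene (0.5045, 0.2493) [147.4593811  149.12081909] [(np.float64(14.4), np.float64(55.9), np.float64(-139.0)), (np.float64(42.1), np.float64(48.2), np.float64(160.7)), (np.float64(14.5), np.float64(56.5), np.float64(101.6)), (np.float64(29.2), np.float64(6.9), np.float64(-8.0)), (np.float64(42.1), np.float64(47.5), np.float64(-78.7)), (np.float64(42.2), np.float64(48.2), np.float64(41.7)), (np.float64(14.1), np.float64(55.6), np.float64(-18.5))]
[ 0.5077285  -0.14842615  0.36423783] [  1.3   8.8  -0.   -0.  -81.   -7.8] 0.4504697006208632
```

```bash
python3 - <<'E'
from plate import *
c=capture("top");im=rect(c,.5044,.2488,.028,half=.03,res=.00015)
g=cv2.cvtColor(im,cv2.COLOR_BGR2GRAY);m=(g<70).astype(np.uint8)
cs,_=cv2.findContours(m,cv2.RETR_EXTERNAL,cv2.CHAIN_APPROX_NONE);k=max(cs,key=cv2.contourArea)
r=cv2.minAreaRect(k);print(r[0],np.array(r[1])*.15,r[2],"centre",.5044+.03-r[0][1]*.00015,.2488+.03-r[0][0]*.00015)
c=capture("scene");im2=rect(c,.5044,.2488,.028,half=.03,res=.00015)
cv2.imwrite("pics/blk.png",np.hstack([im,im2]))
E
```

```text
(213.2761993408203, 202.89857482910156) [18.18253784 17.22209358] 50.946861267089844 centre 0.5039652137756347 0.24680857009887694
```

View pics/blk.png

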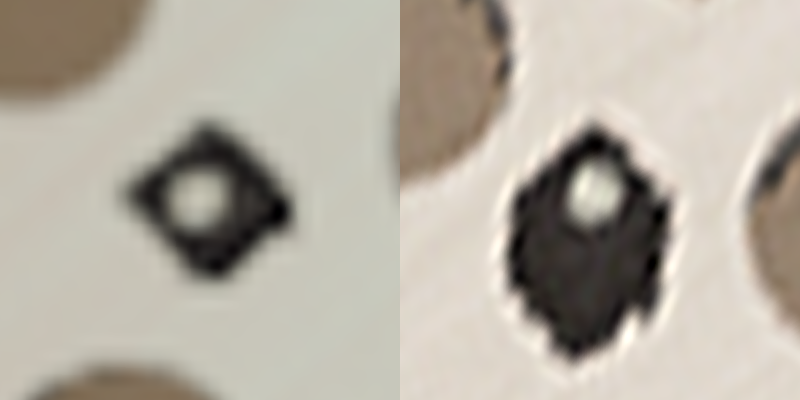

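>>> apply_moves --steps '[[[0.6, -49.3, 6.1, 0, 0, 0, 0], [0.6, -49.3, 6.1, 0, 0, 0, 0], [0.6, -49.3, 6.1, 0, 0, 0, 0], [0.6, -49.3, 6.1, 0, 0, 0, 0], [0.6, -49.3, 6.1, 0, 0, 0, 0], [0.6, -49.3, 6.1, 0, 0, 0, 0], [0.6, -49.3, 6.1, 0, 0, 0, 0], [0.6, -49.3, 6.1, 0, 0, 0, 0], [0.6, 0, 0, 30, 0, 0, 0.147], [0.6, 0, 0, 40, 0, 0, 0.147], [0.6, 0, 0, 40, 0, 0, 0.147], [0.6, 0, 0, 40, 0, 0, 0.147]]]'

```text
time_s: 9.07
tcp_pos: [0.5052, 0.2498, 0.2111]
ee_rot: [[-0.649, -0.761, -0.0], [-0.761, 0.649, -0.0], [0.001, 0.0, -1.0]]
wrist_force: [-0.0, -0.1, 0.4]
gripper_width: 0.602
```

>>> apply_moves --steps '[[[0.6, 0, 0, 40, 0, 0, 0.147], [0.6, 0, 0, 40, 0, 0, 0], [0.6, 0, 0, 20, 0, 0, 0], [0.6, 0, 0, 0, 0, 0, 0], [0.6, 0, 0, 0, 0, 0, 0]]]'

```text
time_s: 9.7
tcp_pos: [0.5054, 0.2497, 0.1137]
ee_rot: [[-0.75, -0.661, 0.001], [-0.661, 0.75, 0.0], [-0.001, -0.0, -1.0]]
wrist_force: [0.5, 0.1, 0.3]
gripper_width: 0.602
```

```bash
python3 - <<'E'
from plate import *
s=sense();print(s["tcp_pos"],np.degrees(np.arctan2(s["ee_rot"][1,1],s["ee_rot"][0,1])),s["joints"].round(1),s["time_s"])
print(rel([.5042,.2487,.028]))
for n in("scene",):
    c=capture(n);print(plate(c,.502,.246)[:3])
E
```

```text
[0.50537305 0.24967095 0.11366219] 131.3871904172925 [ 42.8  23.1 -17.9   0.  -48.9 -91.4] 9.7
[ 1.6  0.1 85.7]
((0.4954, 0.2445), array([127.13230896, 149.90551758]), [(np.float64(7.6), np.float64(23.2), np.float64(-169.6)), (np.float64(4.7), np.float64(54.3), np.float64(113.6)), (np.float64(4.4), np.float64(69.3), np.float64(107.3)), (np.float64(6.0), np.float64(47.8), np.float64(115.0)), (np.float64(5.1), np.float64(61.7), np.float64(104.4)), (np.float64(43.2), np.float64(43.1), np.float64(150.6)), (np.float64(6.9), np.float64(20.6), np.float64(-132.3)), (np.float64(6.7), np.float64(31.7), np.float64(106.2)), (np.float64(8.2), np.float64(23.4), np.float64(-107.2)), (np.float64(5.0), np.float64(4.6), np.float64(-118.8)), (np.float64(4.7), np.float64(43.2), np.float64(90.7)), (np.float64(11.5), np.float64(20.4), np.float64(97.1)), (np.float64(10.0), np.float64(18.8), np.float64(-49.8)), (np.float64(31.3), np.float64(17.2), np.float64(13.0)), (np.float64(4.8), np.float64(53.8), np.float64(-33.8)), (np.float64(4.5), np.float64(63.3), np.float64(-43.5)), (np.float64(10.3), np.float64(44.2), np.float64(-7.4)), (np.float64(4.8), np.float64(69.3), np.float64(-43.4))])
```

>>> apply_moves --steps '[[[0.6, 1.6, 0, 30, 0, 0, 0], [0.6, 0, 0, 30, 0, 0, 0], [0.6, 0, 0, 26, 0, 0, 0], [0.6, 0, 0, 0, 0, 0, 0], [0, 0, 0, 0, 0, 0, 0], [0, 0, 0, 0, 0, 0, 0], [0, 0, 0, 0, 0, 0, 0], [0, 0, 0, 0, 0, 0, 0], [0, 0, 0, 0, 0, 0, 0], [0, 0, 0, -20, 0, 0, 0], [0, 0, 0, -40, 0, 0, 0], [0, 0, 0, 0, 0, 0, 0]]]'

```text
time_s: 11.25
tcp_pos: [0.5045, 0.2489, 0.0898]
ee_rot: [[-0.75, -0.661, 0.005], [-0.661, 0.75, 0.004], [-0.006, -0.0, -1.0]]
wrist_force: [-0.3, 0.5, -3.0]
gripper_width: 0.202
```

```bash
python3 - <<'E'
from plate import *
s=sense();print(s["tcp_pos"],np.degrees(np.arctan2(s["ee_rot"][1,1],s["ee_rot"][0,1])),s["gripper_width"],s["wrist_force"])
c=capture("top");x,e,o,im=plate(c,.504,.2487,.06-.0002);print(x,e,o)
E
```

```text
[0.50452002 0.24893229 0.08984099] 131.39351424526598 0.2021970371628636 [-0.26249433  0.52858863 -2.96083021]
(0.4739, 0.2056) [ 36.1304512  101.02268982] []
```

>>> apply_moves --steps '[[[0, 0, 0, -32, 0, 0, -0.17735], [0, 0, 0, -32, 0, 0, -0.17735], [0, 0, 0, -32, 0, 0, -0.17735], [0, 0, 0, -32, 0, 0, -0.17735], [0, 0, 0, -32, 0, 0, -0.17735], [0, 0, 0, 0, 0, 0, -0.17735], [0, 0, 0, 0, 0, 0, -0.17735], [0, 0, 0, 0, 0, 0, -0.17735], [0, 0, 0, 0, 0, 0, -0.17735], [0, 0, 0, 0, 0, 0, -0.17735], [0, 0, 0, 0, 0, 0, -0.17735], [0, 0, 0, 0, 0, 0, -0.17735]]]'

```text
time_s: 12.8
tcp_pos: [0.502, 0.2472, 0.2448]
ee_rot: [[0.959, -0.282, -0.004], [-0.282, -0.959, -0.002], [-0.003, 0.003, -1.0]]
wrist_force: [0.1, -0.1, -2.0]
gripper_width: 0.2
```

>>> apply_moves --steps '[[[0, 0, 0, 0, 0, 0, -0.17735], [0, -21.5, 52.3, 0, 0, 0, 0], [0, -21.5, 52.3, 0, 0, 0, 0], [0, 5.7, 49.7, 0, 0, 0, 0], [0, 5.7, 49.7, 0, 0, 0, 0], [0, 5.7, 49.7, 0, 0, 0, 0], [0, 5.7, 49.7, 0, 0, 0, 0], [0, 30.6, 30.4, 0, 0, 0, 0], [0, 30.6, 30.4, 0, 0, 0, 0], [0, 30.6, 30.4, 0, 0, 0, 0], [0, 0, 0, 0, 0, 0, 0], [0, 0, 0, 0, 0, 0, 0]]]'

```text
time_s: 14.3
tcp_pos: [0.5281, -0.1522, 0.2453]
ee_rot: [[0.993, -0.115, -0.004], [-0.115, -0.993, 0.001], [-0.004, -0.0, -1.0]]
wrist_force: [-0.1, 0.1, -2.4]
gripper_width: 0.204
```

```bash
python3 - <<'E'
from plate import *
s=sense();print(s["tcp_pos"],np.degrees(np.arctan2(s["ee_rot"][1,1],s["ee_rot"][0,1]))%360,s["ee_rot"].round(4).tolist(),s["gripper_width"],s["wrist_force"],s["time_s"])
print(rel([.5308,-.1509,.125]))
c=capture("scene");im=rect(c,.5308,-.1509,.222,.1,.0004);cv2.imwrite("pics/p1.png",np.hstack([cv2.resize(c["color"][100:300,280:460,::-1],(540,600)),im[:300,:][:0].reshape(0,0,3) if 0 else cv2.copyMakeBorder(im[:, 120:380],0,100,0,0,0)]))
E
```

```text
[ 0.52807631 -0.15223858  0.24527153] 263.420738302445 [[0.9934, -0.1146, -0.0042], [-0.1146, -0.9934, 0.0008], [-0.0043, -0.0003, -1.0]] 0.20374805265911683 [-0.13581168  0.14897537 -2.35134426] 14.3
[  3.1  -1.6 120.3]
```

View pics/p1.png

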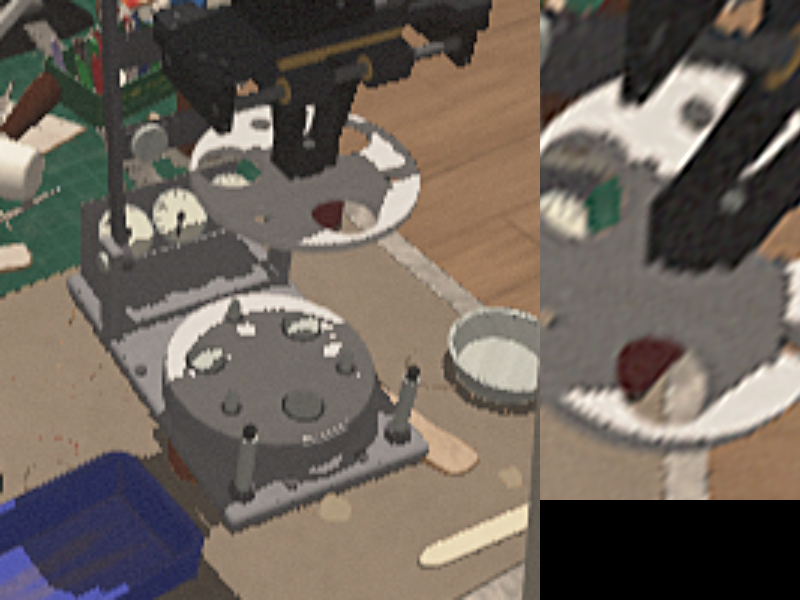

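>>> apply_moves --steps '[[[0, 1, -0.5, 35, 0, 0, 0], [0, 1, -0.5, 35, 0, 0, 0], [0, 1, -0.5, 35, 0, 0, 0], [0, 0, 0, 20, 0, 0, 0], [0, 0, 0, 13, 0, 0, 0], [0, 0, 0, 0, 0, 0, 0], [0, 0, 0, 0, 0, 0, 0]]]'

```text
time_s: 15.22
tcp_pos: [0.5331, -0.1511, 0.1103]
ee_rot: [[0.994, -0.113, 0.002], [-0.113, -0.994, -0.0], [0.002, 0.0, -1.0]]
wrist_force: [0.6, -0.7, -2.1]
gripper_width: 0.206
```

```bash
python3 - <<'E'
from plate import *
s=sense();print(s["tcp_pos"],np.degrees(np.arctan2(s["ee_rot"][1,1],s["ee_rot"][0,1]))%360,s["ee_rot"].round(4).tolist(),s["gripper_width"],s["wrist_force"],s["time_s"])
print(rel([.5308,-.1509,.1]))
zb=s["tcp_pos"][2]-.028
c=capture("scene");im=rect(c,*s["tcp_pos"][:2],zb+.008,.1,.0005)
# overlay expected holes/openings (plate top) in red
d=c["color"][:,:,::-1].copy();d=cv2.resize(d[150:270,300:440],None,fx=5,fy=5,interpolation=cv2.INTER_CUBIC)
p=s["tcp_pos"];
for r,R,a0,col in ((.056,.007,-6.5,(0,0,255)),(.048,.021,53.5,(0,200,0)),(0,.074,0,(255,0,0))):
  for k in range(3 if r else 1):
    a=np.radians(a0+120*k);th=np.linspace(0,6.283,40)
    P=np.c_[p[0]+r*np.cos(a)+R*np.cos(th),p[1]+r*np.sin(a)+R*np.sin(th),np.full(40,zb+.008)]
    uv=((proj(c,P)-[300-.5,150-.5])*5).astype(int);cv2.polylines(d,[uv],True,col,1)
cv2.imwrite("pics/p2.png",d)
E
```

```text
[ 0.53311157 -0.15111235  0.1103278 ] 263.50488593743324 [[0.9936, -0.1131, 0.0021], [-0.1131, -0.9936, -0.0003], [0.0021, 0.0, -1.0]] 0.20565455082976042 [ 0.59733238 -0.67637659 -2.12299237] 15.225
[-2.3  0.1 10.3]
```

View pics/p2.png

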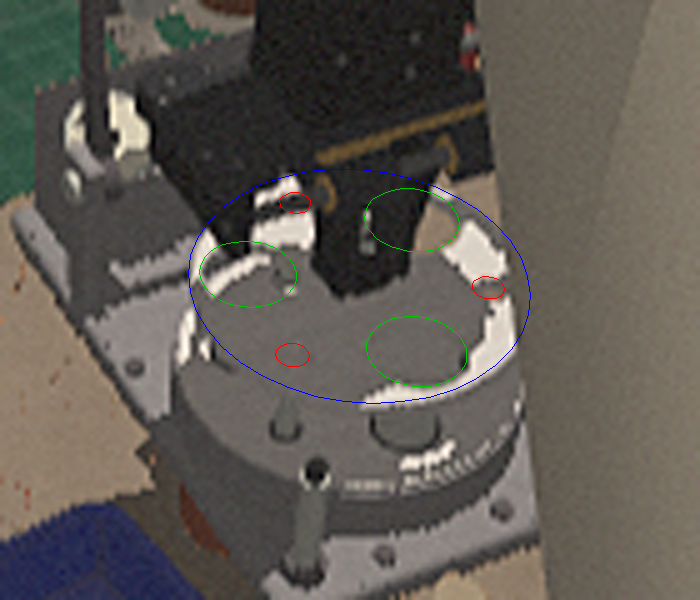

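>>> apply_moves --steps '[[[0, -2.3, 0, 6, 0, 0, 0], [0, 0, 0, 4, 0, 0, 0], [0, 0, 0, 4, 0, 0, 0], [0, 0, 0, 4, 0, 0, 0], [0, 0, 0, 4, 0, 0, 0], [0, 0, 0, 3, 0, 0, 0], [0, 0, 0, 0, 0, 0, 0]]]'

```text
time_s: 16.15
tcp_pos: [0.5307, -0.151, 0.0843]
ee_rot: [[0.994, -0.114, 0.001], [-0.114, -0.994, -0.0], [0.001, -0.0, -1.0]]
wrist_force: [1.0, 0.3, -2.2]
gripper_width: 0.204
```

>>> apply_moves --steps '[[[0, 0, 0, 3, 0, 0, 0], [0, 0, 0, 3, 0, 0, 0], [0, 0, 0, 3, 0, 0, 0], [0, 0, 0, 2, 0, 0, 0], [0, 0, 0, 1, 0, 0, 0], [0, 0, 0, 0, 0, 0, 0]]]'

```text
time_s: 16.9
tcp_pos: [0.5313, -0.151, 0.0727]
ee_rot: [[0.994, -0.113, 0.003], [-0.113, -0.994, -0.0], [0.003, -0.0, -1.0]]
wrist_force: [4.7, 0.5, -0.3]
gripper_width: 0.202
```

>>> apply_moves --steps '[[[0.45, 0, 0, 0, 0, 0, 0], [0.45, 0, 0, 0, 0, 0, 0], [0.45, 0, 0, 0, 0, 0, 0], [0.45, 0, 0, -25, 0, 0, 0], [0.45, 0, 0, -50, 0, 0, 0], [0.45, 0, 0, -50, 0, 0, 0], [0.45, 0, 0, -55, 0, 0, 0], [0.5, -25, -50, 0, 0, 0, 0], [0.5, -25, -50, 0, 0, 0, 0], [0.5, -25, -50, 0, 0, 0, 0], [0.5, -25, -50, 0, 0, 0, 0], [0.5, -25, -50, 0, 0, 0, 0]]]'

```text
time_s: 18.4
tcp_pos: [0.433, 0.1126, 0.2522]
ee_rot: [[0.993, -0.114, -0.001], [-0.114, -0.993, -0.0], [-0.001, 0.001, -1.0]]
wrist_force: [1.2, -0.5, 0.2]
gripper_width: 0.501
```

```bash
python3 - <<'E'
from plate import *
s=sense();print(s["tcp_pos"],s["joints"].round(1),s["time_s"])
t=capture("top");c=capture("scene")
for q in(t,c):
    x,e,o,im=plate(q,.5308,-.1509,.045);print(x,e,[tuple(map(float,i)) for i in o])
    for nm,xx in(("A",(.376,.1845)),("B",(.376,.329))):
        im=rect(q,*xx,.042,.03,.0002);h=cv2.cvtColor(im,cv2.COLOR_BGR2HSV);g=cv2.cvtColor(im,cv2.COLOR_BGR2GRAY)
        m=((g>130)&(h[...,1]<40)).astype(np.uint8);k=cv2.findContours(m,0,2)[0]
        k=max(k,key=cv2.contourArea) if k else None
        if k is not None:
            (u,v),r=cv2.minEnclosingCircle(k);print(nm,xx[0]+.03-v*.0002,xx[1]+.03-u*.0002,r*.2)
d=np.hstack([cv2.resize(c["color"][150:270,300:440,::-1],(420,360)),cv2.resize(t["color"][140:260,340:450,::-1],(330,360))]);cv2.imwrite("pics/p3.png",d)
E
```

```text
[0.43297294 0.11260322 0.25218004] [ 35.5   3.8 -21.8  -0.  -64.4  47.9] 18.4
(0.5311, -0.1512) [156.34352112 156.48173523] [(5.2, 60.5, 166.8), (7.1, 50.5, 157.1), (12.9, 57.7, -127.1), (12.6, 55.5, 115.4), (22.7, 3.1, -131.0), (5.0, 35.8, -77.4), (4.5, 35.1, 63.0), (5.5, 67.8, -67.8), (7.9, 58.0, 63.8), (7.5, 55.9, -51.1), (12.3, 54.2, -7.5)]
(0.5281, -0.1473) [152.63163757 159.49005127] [(16.7, 56.0, 168.0), (20.9, 39.6, -169.8), (14.6, 58.7, -122.4), (14.7, 51.2, 113.6), (11.9, 46.0, -83.3), (34.3, 16.3, -53.4), (17.2, 47.1, 64.6), (20.9, 62.9, -63.0), (20.9, 47.9, 35.1), (15.1, 59.1, -10.9)]
B 0.3755926635742188 0.3322130249023437 16.0120361328125
```

View pics/p3.png

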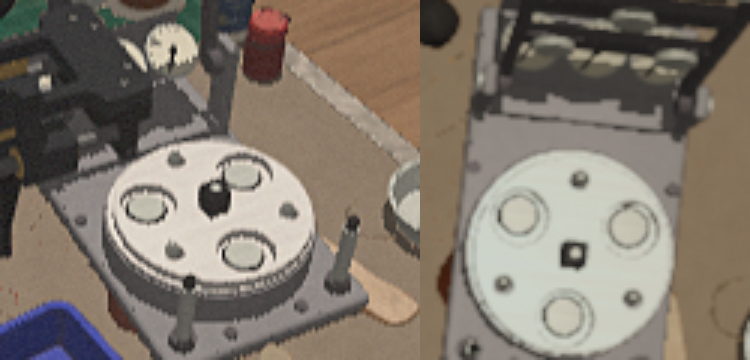

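>>> apply_moves --steps '[[[0.6, -32.4, -32.5, 0, 0, 0, 0], [0.6, -32.4, -32.5, 0, 0, 0, 0], [0.6, 0, 0, 50, 0, 0, 0], [0.6, 0, 0, 50, 0, 0, 0], [0.6, 0, 0, 50, 0, 0, 0], [0.6, 0, 0, 0, 0, 0, 0]]]'

```text
time_s: 19.25
tcp_pos: [0.3753, 0.1808, 0.0996]
ee_rot: [[0.993, -0.115, -0.007], [-0.115, -0.993, -0.007], [-0.006, 0.008, -1.0]]
wrist_force: [-0.6, -0.1, 0.8]
gripper_width: 0.597
```

```bash
python3 - <<'E'
from h import *
s=sense();print(s["tcp_pos"],s["joints"].round(1),rel([.376,.1845,.027]))
E
```

```text
[0.37529535 0.18077355 0.09956721] [ 48.3  12.  -38.2  -0.  -40.4  35.2] [ 0.7 -4.4 72.5]
```

>>> apply_moves --steps '[[[0.6, 0.7, -3.5, 25, 0, 0, 0], [0.6, 0, 0, 25, 0, 0, 0], [0.6, 0, 0, 22.5, 0, 0, 0], [0.6, 0, 0, 0, 0, 0, 0], [0, 0, 0, 0, 0, 0, 0], [0, 0, 0, 0, 0, 0, 0], [0, 0, 0, 0, 0, 0, 0], [0, 0, 0, 0, 0, 0, 0], [0, 0, 0, -15, 0, 0, 0], [0, 0, 0, -50, 0, 0, 0], [0, 0, 0, -58, 0, 0, 0], [0, 0, 0, 0, 0, 0, 0]]]'

```text
time_s: 20.75
tcp_pos: [0.3806, 0.189, 0.1571]
ee_rot: [[0.994, -0.113, 0.008], [-0.113, -0.994, 0.008], [0.007, -0.009, -1.0]]
wrist_force: [-0.7, 0.1, -0.8]
gripper_width: 0.354
```

```bash
python3 - <<'E'
from h import *
p=np.array([.5310,-.1511]);w=np.radians(-6.5)
for a in(180,60,300): print(a,p+.048*np.array([np.cos(np.radians(a)+w),np.sin(np.radians(a)+w)]))
s=sense();print(s["tcp_pos"],s["gripper_width"],s["wrist_force"],rel([*(p+.048*np.array([np.cos(np.pi+w),np.sin(np.pi+w)])),.15]))
E
```

```text
180 [ 0.48330855 -0.14566625]
60 [ 0.55955149 -0.11251487]
300 [ 0.55013996 -0.19511888]
[0.38061064 0.18903447 0.15706387] 0.35431023412353374 [-0.694059    0.12667568 -0.7949232 ] [139.8 321.    5.2]
```

>>> apply_moves --steps '[[[0, 20, 45.9, 0, 0, 0, 0], [0, 20, 45.9, 0, 0, 0, 0], [0, 20, 45.9, 0, 0, 0, 0], [0, 20, 45.9, 0, 0, 0, 0], [0, 20, 45.9, 0, 0, 0, 0], [0, 20, 45.9, 0, 0, 0, 0], [0, 20, 45.9, 0, 0, 0, 0], [0, 0, 0, 0, 0, 0, 0], [0, 0, 0, 20, 0, 0, 0], [0, 0, 0, 20, 0, 0, 0], [0, 0, 0, 0, 0, 0, 0], [0, 0, 0, 0, 0, 0, 0]]]'

```text
time_s: 22.25
tcp_pos: [0.4811, -0.1478, 0.1129]
ee_rot: [[0.994, -0.113, 0.0], [-0.113, -0.994, -0.0], [0.0, 0.0, -1.0]]
wrist_force: [-0.5, -0.5, -1.0]
gripper_width: 0.358
```

```bash
python3 - <<'E'
from h import *
s=sense();print(s["tcp_pos"],s["ee_rot"].round(3).tolist(),rel([.4833,-.1457,.075]))
E
```

```text
[ 0.48110315 -0.14781485  0.11294781] [[0.994, -0.113, 0.0], [-0.113, -0.994, -0.0], [0.0, 0.0, -1.0]] [ 1.9 -2.4 37.9]
```

>>> apply_moves --steps '[[[0, 2, -2.4, 10, 0, 0, 0], [0, 0, 0, 10, 0, 0, 0], [0, 0, 0, 10, 0, 0, 0], [0, 0, 0, 4, 0, 0, 0], [0, 0, 0, 2, 0, 0, 0], [0, 0, 0, 0, 0, 0, 0]]]'

```text
time_s: 23.0
tcp_pos: [0.4825, -0.1461, 0.0772]
ee_rot: [[0.994, -0.114, -0.002], [-0.114, -0.994, -0.0], [-0.002, 0.0, -1.0]]
wrist_force: [-3.7, 2.9, 5.8]
gripper_width: 0.358
```

>>> apply_moves --steps '[[[0.5, 0, 0, 0, 0, 0, 0], [0.5, 0, 0, 0, 0, 0, 0], [0.5, 0, 0, 0, 0, 0, 0], [0.5, 0, 0, -20, 0, 0, 0], [0.5, 0, 0, -50, 0, 0, 0], [0.5, 0, 0, -50, 0, 0, 0], [0.5, 0, 0, -30, 0, 0, 0], [0.5, 0, -30, 0, 0, 0, 0], [0.5, 0, -50, 0, 0, 0, 0], [0.5, 0, -50, 0, 0, 0, 0], [0.5, 0, 0, 0, 0, 0, 0]]]'

```text
time_s: 24.38
tcp_pos: [0.4985, -0.0144, 0.2268]
ee_rot: [[0.994, -0.109, 0.001], [-0.109, -0.994, 0.0], [0.001, -0.0, -1.0]]
wrist_force: [0.1, -0.6, -0.2]
gripper_width: 0.5
```

```bash
python3 - <<'E'
from plate import *
s=sense();print(s["tcp_pos"],s["joints"].round(1),rel([.3757,.3305,.15]))
t=capture("top");c=capture("scene")
for n,q in(("t",t),("s",c)):
    for m in masks_of(q,"buffer_1_mid"):
        l,tp,w,h=m["box"];print(n,m["confidence"],m["box"],ray(q,(l+w/2-.5,tp+h/2-.5),.069).round(3),ray(q,(l+w/2-.5,tp+h/2-.5),.021).round(3))
    for nm,xx in(("B",(.376,.331)),):
        im=rect(q,*xx,.042,.03,.0002);h=cv2.cvtColor(im,cv2.COLOR_BGR2HSV);g=cv2.cvtColor(im,cv2.COLOR_BGR2GRAY)
        m=((g>130)&(h[...,1]<40)).astype(np.uint8);k=cv2.findContours(m,0,2)[0]
        if k: 
            k=max(k,key=cv2.contourArea);(u,v),r=cv2.minEnclosingCircle(k);print(nm,xx[0]+.03-v*.0002,xx[1]+.03-u*.0002,r*.2)
d=np.hstack([cv2.resize(c["color"][150:270,300:440,::-1],(420,360)),cv2.resize(t["color"][140:260,340:450,::-1],(330,360))]);cv2.imwrite("pics/p4.png",d)
E
```

```text
[ 0.49848217 -0.01442984  0.22678159] [ 17.   10.3 -18.   -0.  -61.6  66.7] [-159.8 -329.4   76.8]
t 0.75 [365.8, 127.4, 87.7, 50.3] [ 0.69  -0.194  0.069] [ 0.7   -0.202  0.021]
t 0.73 [386.4, 241.8, 8.3, 15.3] [ 0.474 -0.149  0.069] [ 0.475 -0.156  0.021]
B 0.37585225524902344 0.33017737731933594 15.677192687988281
s 0.82 [229.9, 378.8, 20.2, 26.7] [0.315 0.269 0.069] [0.337 0.265 0.021]
s 0.73 [301.3, 78.8, 120.6, 197.0] [ 0.644 -0.207  0.069] [ 0.689 -0.245  0.021]
s 0.67 [376.4, 219.2, 17.6, 18.6] [ 0.479 -0.149  0.069] [ 0.513 -0.183  0.021]
s 0.35 [319.5, 82.1, 56.3, 105.5] [ 0.807 -0.279  0.069] [ 0.864 -0.322  0.021]
s 0.16 [379.4, 218.1, 12.1, 16.1] [ 0.484 -0.154  0.069] [ 0.518 -0.188  0.021]
B 0.3755447174072266 0.3319888214111328 15.976766967773438
```

View pics/p4.png

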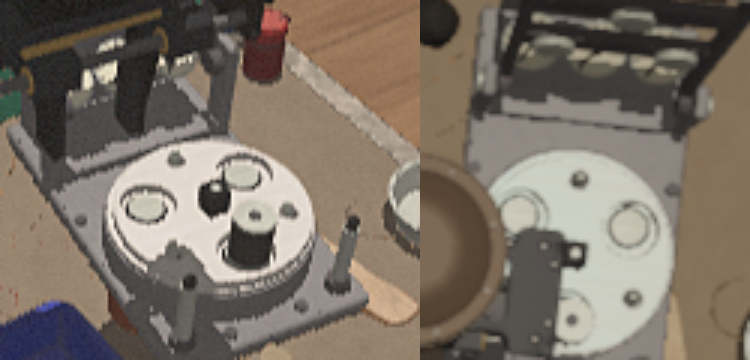

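>>> apply_moves --steps '[[[0.6, -23, -47.2, 0, 0, 0, 0], [0.6, -23, -47.2, 0, 0, 0, 0], [0.6, -23, -47.2, 0, 0, 0, 0], [0.6, -22.7, -47.2, 0, 0, 0, 0.17453], [0.6, -14.2, -49.9, 0, 0, 0, 0.17453], [0.6, -5.3, -51.7, 0, 0, 0, 0.17453], [0.6, 3.7, -51.8, 0, 0, 0, 0.17453], [0.6, 0, 0, 0, 0, 0, 0.17453], [0.6, 0, 0, 0, 0, 0, 0.17453], [0.6, 0, 0, 0, 0, 0, 0.17453], [0.6, 0, 0, 0, 0, 0, 0.17453], [0.6, 0, 0, 0, 0, 0, 0.17453]]]'

```text
time_s: 26.08
tcp_pos: [0.4818, 0.318, 0.2266]
ee_rot: [[-0.115, -0.993, -0.0], [-0.993, 0.115, -0.0], [0.0, 0.0, -1.0]]
wrist_force: [0.7, 0.2, 0.2]
gripper_width: 0.599
```

```bash
python3 - <<'E'
from h import *
s=sense();print(s["tcp_pos"],s["joints"].round(1),np.degrees(np.arctan2(s["ee_rot"][1,1],s["ee_rot"][0,1])),rel([.3757,.3307,.10]))
E
```

```text
[0.48176456 0.31799889 0.22657066] [ 49.5  18.   -7.6   0.  -64.5 -56.1] 173.4173605515454 [ -0.5 106.8 126.6]
```

>>> apply_moves --steps '[[[0.6, 0, 53.4, 0, 0, 0, 0], [0.6, 0, 53.4, 0, 0, 0, 0], [0.6, 0, 0, 40, 0, 0, 0], [0.6, 0, 0, 45, 0, 0, 0], [0.6, 0, 0, 40, 0, 0, 0], [0.6, 0, 0, 0, 0, 0, 0], [0.6, 0, 0, 0, 0, 0, 0]]]'

```text
time_s: 26.95
tcp_pos: [0.376, 0.3312, 0.1031]
ee_rot: [[-0.107, -0.994, 0.002], [-0.994, 0.107, 0.002], [-0.002, -0.001, -1.0]]
wrist_force: [0.4, -0.3, 0.4]
gripper_width: 0.598
```

```bash
python3 - <<'E'
from h import *
s=sense();print(s["tcp_pos"],s["joints"].round(1),rel([.3757,.3307,.027]))
E
```

```text
[0.37601912 0.33118515 0.10308321] [ 60.   18.7 -27.3   0.1 -43.9 -66.2] [ 0.6  0.4 76.1]
```

>>> apply_moves --steps '[[[0.6, 0.6, 0, 26, 0, 0, 0], [0.6, 0, 0, 26, 0, 0, 0], [0.6, 0, 0, 24, 0, 0, 0], [0.6, 0, 0, 0, 0, 0, 0], [0, 0, 0, 0, 0, 0, 0], [0, 0, 0, 0, 0, 0, 0], [0, 0, 0, 0, 0, 0, 0], [0, 0, 0, 0, 0, 0, 0], [0, 0, 0, -15, 0, 0, 0], [0, 0, 0, -50, 0, 0, 0], [0, 0, 0, -58, 0, 0, 0], [0, 0, 0, 0, 0, 0, 0]]]'

```text
time_s: 28.45
tcp_pos: [0.3764, 0.3326, 0.1534]
ee_rot: [[-0.106, -0.994, 0.006], [-0.994, 0.106, 0.009], [-0.01, -0.005, -1.0]]
wrist_force: [-0.4, 0.4, -1.4]
gripper_width: 0.356
```

```bash
python3 - <<'E'
from h import *
s=sense();print(s["tcp_pos"],s["gripper_width"],s["wrist_force"],rel([.40,.0,.16]),rel([.5595,-.1125,.16]))
E
```

```text
[0.37644574 0.33262427 0.15344291] 0.35573059101749 [-0.35230266  0.41027008 -1.42737239] [328.2 -58.6  -9.4] [ 423.2 -229.1   -9.4]
```

>>> apply_moves --steps '[[[0, 54.7, -9.8, -1.6, 0, 0, 0], [0, 54.7, -9.8, -1.6, 0, 0, 0], [0, 54.7, -9.8, -1.6, 0, 0, 0], [0, 54.7, -9.8, -1.6, 0, 0, 0], [0, 54.7, -9.8, -1.6, 0, 0, 0], [0, 54.7, -9.8, -1.6, 0, 0, 0], [0, 0, 0, 0, 0, 0, -0.17453], [0, 0, 0, 0, 0, 0, -0.17453], [0, 0, 0, 0, 0, 0, -0.17453], [0, 0, 0, 0, 0, 0, -0.17453], [0, 0, 0, 0, 0, 0, -0.17453], [0, 0, 0, 0, 0, 0, -0.17453]]]'

```text
time_s: 29.95
tcp_pos: [0.3974, -0.0027, 0.1574]
ee_rot: [[0.811, -0.585, -0.002], [-0.585, -0.811, -0.0], [-0.002, 0.002, -1.0]]
wrist_force: [-0.1, 0.3, -0.4]
gripper_width: 0.356
```

>>> apply_moves --steps '[[[0, 0, 0, 0, 0, 0, -0.17453], [0, 0, 0, 0, 0, 0, -0.17453], [0, 0, 0, 0, 0, 0, -0.17453], [0, 42.8, 23.4, 0, 0, 0, 0], [0, 42.8, 23.4, 0, 0, 0, 0], [0, 42.8, 23.4, 0, 0, 0, 0], [0, 42.8, 23.4, 0, 0, 0, 0], [0, 0, 0, 0, 0, 0, 0], [0, 0, 0, 0, 0, 0, 0]]]'

```text
time_s: 31.08
tcp_pos: [0.5571, -0.1137, 0.1569]
ee_rot: [[0.994, -0.107, -0.003], [-0.107, -0.994, 0.0], [-0.003, -0.0, -1.0]]
wrist_force: [-0.3, 0.7, -0.4]
gripper_width: 0.356
```

```bash
python3 - <<'E'
from h import *
s=sense();print(s["tcp_pos"],s["ee_rot"].round(3).tolist(),rel([.5595,-.1125,.115]))
E
```

```text
[ 0.55714178 -0.11368725  0.15685009] [[0.994, -0.107, -0.003], [-0.107, -0.994, 0.0], [-0.003, -0.0, -1.0]] [ 2.4 -1.4 41.8]
```

>>> apply_moves --steps '[[[0, 2.2, -1.4, 20, 0, 0, 0], [0, 0, 0, 20, 0, 0, 0], [0, 0, 0, 15, 0, 0, 0], [0, 0, 0, 12, 0, 0, 0], [0, 0, 0, 8, 0, 0, 0], [0, 0, 0, 4, 0, 0, 0], [0, 0, 0, 1, 0, 0, 0], [0, 0, 0, 0, 0, 0, 0]]]'

```text
time_s: 32.08
tcp_pos: [0.5611, -0.1127, 0.0787]
ee_rot: [[0.994, -0.107, 0.001], [-0.107, -0.994, -0.0], [0.001, -0.0, -1.0]]
wrist_force: [-0.4, 1.5, -0.4]
gripper_width: 0.359
```

>>> apply_moves --steps '[[[0, -1, 0, 1.5, 0, 0, 0], [0, 0, 0, 1.5, 0, 0, 0], [0, 0, 0, 0, 0, 0, 0]]]'

```text
time_s: 32.45
tcp_pos: [0.5597, -0.1125, 0.0753]
ee_rot: [[0.994, -0.107, -0.0], [-0.107, -0.994, 0.0], [-0.0, 0.0, -1.0]]
wrist_force: [-0.2, 0.6, -0.8]
gripper_width: 0.364
```

>>> apply_moves --steps '[[[0.47, 0, 0, 0.7, 0, 0, 0], [0.47, 0, 0, 0, 0, 0, 0], [0.47, 0, 0, 0, 0, 0, 0], [0.47, 0, 0, -20, 0, 0, 0], [0.47, -10, 0, -50, 0, 0, 0], [0.47, -20, 0, -50, 0, 0, 0], [0.47, -20, 0, -60, 0, 0, 0], [0.47, 0, 0, -60, 0, 0, 0], [0.47, 0, 0, -60, 0, 0, 0], [0.47, 0, 0, 0, 0, 0, 0.17453], [0.47, 0, 0, 0, 0, 0, 0.17453], [0.47, 0, 0, 0, 0, 0, 0.17453]]]'

```text
time_s: 33.95
tcp_pos: [0.5101, -0.1072, 0.3741]
ee_rot: [[0.804, -0.594, 0.0], [-0.594, -0.804, 0.0], [0.0, -0.0, -1.0]]
wrist_force: [-0.7, -0.1, 0.4]
gripper_width: 0.471
```

>>> apply_moves --steps '[[[0.47, 0, 0, 0, 0, 0, 0.17453], [0.47, 0, 0, 0, 0, 0, 0.17453], [0.47, 0, 0, 0, 0, 0, 0.17453], [0.47, 0, 0, 0, 0, 0, 0.17453], [0.47, 0, 0, 0, 0, 0, 0.17453], [0.47, 0, 0, 0, 0, 0, 0.17453], [0.47, 0, 0, 0, 0, 0, 0]]]'

```text
time_s: 34.83
tcp_pos: [0.5102, -0.1072, 0.374]
ee_rot: [[-0.105, -0.995, 0.0], [-0.995, 0.105, 0.0], [-0.0, -0.0, -1.0]]
wrist_force: [0.0, -0.3, 0.1]
gripper_width: 0.47
```

```bash
python3 - <<'E'
from plate import *
s=sense();print(s["tcp_pos"],s["ee_rot"].round(3).tolist(),rel([.6775,-.168,.3528]),rel([.6775,-.168,.2935]))
t=capture("top");c=capture("scene")
d=np.hstack([cv2.resize(c["color"][60:280,280:440,::-1],(400,550)),cv2.resize(t["color"][110:270,340:450,::-1],(378,550))]);cv2.imwrite("pics/p5.png",d)
E
```

```text
[ 0.51020673 -0.10718253  0.373956  ] [[-0.105, -0.995, 0.0], [-0.995, 0.105, 0.0], [-0.0, -0.0, -1.0]] [  43.  -172.7   21.2] [  43.  -172.7   80.5]
```

View pics/p5.png

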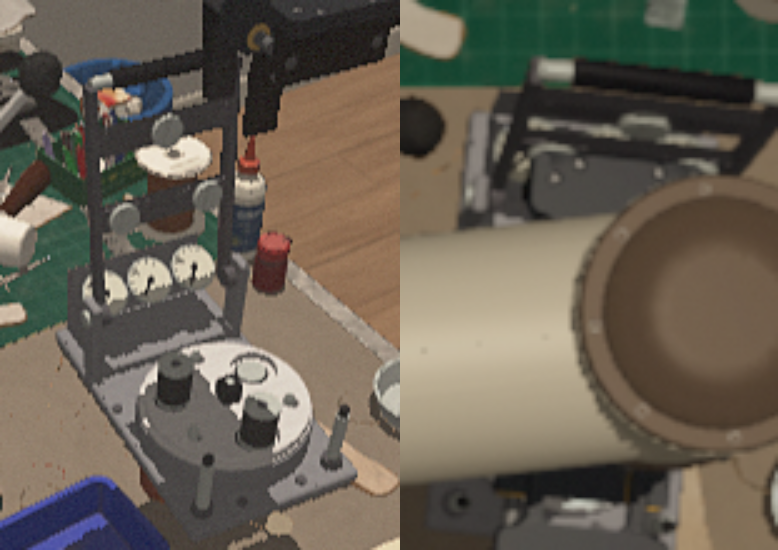

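>>> apply_moves --steps '[[[0.5, 11, -43.2, 0, 0, 0, 0], [0.5, 11, -43.2, 0, 0, 0, 0], [0.5, 11, -43.2, 0, 0, 0, 0], [0.5, 11, -43.2, 0, 0, 0, 0], [0.5, 0, 0, 0, 0, 0, 0], [0.5, 0, 0, 0, 0, 0, 0]]]'

```text
time_s: 35.67
tcp_pos: [0.6772, -0.1693, 0.3735]
ee_rot: [[-0.106, -0.994, -0.001], [-0.994, 0.106, -0.0], [0.0, 0.001, -1.0]]
wrist_force: [-0.1, -0.2, 0.0]
gripper_width: 0.5
```

```bash
python3 - <<'E'
from h import *
print(rel([.6775,-.168,.2935]))
E
python3 arc.py 1.67 .3 22
```

```text
[-1.4 -0.2 80. ]
[[13.3, -1.5], [13.4, -0.7], [13.4, 0.1], [13.4, 1.0], [13.3, 1.8], [13.1, 2.6], [13.0, 3.4], [12.7, 4.2], [12.4, 5.0], [12.1, 5.8], [11.7, 6.5], [11.3, 7.2], [10.8, 7.9], [10.3, 8.6], [9.7, 9.2], [9.1, 9.8], [8.5, 10.3], [7.9, 10.9], [7.2, 11.3], [6.5, 11.7], [5.7, 12.1], [4.9, 12.5]]
```

>>> apply_moves --steps '[[[0.5, 0, 0, 27, 0, 0, 0.008], [0.5, 0, 0, 27, 0, 0, 0], [0.5, 0, 0, 26, 0, 0, 0], [0.5, 0, 0, 0, 0, 0, 0], [0, 0, 0, 0, 0, 0, 0], [0, 0, 0, 0, 0, 0, 0], [0, 0, 0, 0, 0, 0, 0], [0, 0, 0, 0, 0, 0, 0], [0, 0, 0, 0, 0, 0, 0], [0, 0, 0, 0, 0, 0, 0]]]'

```text
time_s: 36.92
tcp_pos: [0.6777, -0.1694, 0.2946]
ee_rot: [[-0.114, -0.993, 0.001], [-0.993, 0.114, -0.0], [0.0, -0.001, -1.0]]
wrist_force: [-0.2, 1.1, 2.8]
gripper_width: 0.171
```

>>> apply_moves --steps '[[[0, 0, 13.3, -1.5, 0, 0, 0], [0, 0, 13.4, -0.7, 0, 0, 0], [0, 0, 13.4, 0.1, 0, 0, 0], [0, 0, 13.4, 1.0, 0, 0, 0], [0, 0, 13.3, 1.8, 0, 0, 0], [0, 0, 13.1, 2.6, 0, 0, 0], [0, 0, 13.0, 3.4, 0, 0, 0], [0, 0, 12.7, 4.2, 0, 0, 0], [0, 0, 12.4, 5.0, 0, 0, 0], [0, 0, 12.1, 5.8, 0, 0, 0], [0, 0, 11.7, 6.5, 0, 0, 0], [0, 0, 11.3, 7.2, 0, 0, 0]]]'

```text
time_s: 38.42
tcp_pos: [0.5259, -0.1514, 0.259]
ee_rot: [[-0.114, -0.993, 0.005], [-0.993, 0.114, 0.001], [-0.001, -0.005, -1.0]]
wrist_force: [3.5, 1.4, 3.8]
gripper_width: 0.176
```

```bash
cat > q.py <<'E'
from h import *
s=sense();w=np.radians(-6.5);d=s["tcp_pos"]-[.531,-.1511,.045]
R=np.array([[np.cos(w),-np.sin(w)],[np.sin(w),np.cos(w)]]);l=R.T@d[:2];x,z=l[0]-.115,d[2]+.002-.037
q=np.arctan2(z,-x)-np.arctan2(.01,.215)
print(s["tcp_pos"],s["wrist_force"].round(1),"w",s["gripper_width"],"lat",l[1],"r",np.hypot(x,z),"q",q)
def b(q): return np.array([-.215*np.cos(q)+.01*np.sin(q),0,.215*np.sin(q)+.01*np.cos(q)])
import sys
for a in sys.argv[1:]:
    B=b(float(a));g=R@[B[0]+.115,l[1]];print(a,rel([.531+g[0],-.1511+g[1],B[2]+.082-.002]))
E
python3 q.py .75 .3; python3 arc.py .92 0 12
```

```text
[ 0.52590186 -0.15137546  0.25899744] [3.5 1.4 3.8] w 0.1762730980377733 lat -0.0008508103711065249 r 0.21551865116355956 q 0.9336032357455039
.75 [ 0.1 30.6 25. ]
.3 [  0.2  82.9 105.5]
[[13.2, 9.9], [12.4, 10.9], [11.5, 11.8], [10.6, 12.6], [9.6, 13.4], [8.5, 14.1], [7.4, 14.7], [6.3, 15.2], [5.1, 15.7], [3.9, 16.0], [2.7, 16.3], [1.4, 16.4]]
```

>>> apply_moves --steps '[[[0, 0, 13.2, 9.9, 0, 0, 0], [0, 0, 12.4, 10.9, 0, 0, 0], [0, 0, 11.5, 11.8, 0, 0, 0], [0, 0, 10.6, 12.6, 0, 0, 0], [0, 0, 9.6, 13.4, 0, 0, 0], [0, 0, 8.5, 14.1, 0, 0, 0], [0, 0, 7.4, 14.7, 0, 0, 0], [0, 0, 6.3, 15.2, 0, 0, 0], [0, 0, 5.1, 15.7, 0, 0, 0], [0, 0, 3.9, 16.0, 0, 0, 0], [0, 0, 0, 0, 0, 0, 0]]]'

```text
time_s: 39.8
tcp_pos: [0.4365, -0.141, 0.1234]
ee_rot: [[-0.115, -0.993, -0.001], [-0.993, 0.115, 0.001], [-0.001, 0.001, -1.0]]
wrist_force: [0.9, 6.5, -1.1]
gripper_width: 0.166
```

```bash
python3 q.py .1 0
```

```text
[ 0.43651386 -0.14098239  0.12337903] [ 0.9  6.5 -1.1] w 0.16636329249872314 lat -0.0006435654836088613 r 0.21445714919297154 q 0.15720088617089384
.1 [ 0.   2.9 12. ]
0 [ 0.   4.9 33.4]
```

>>> apply_moves --steps '[[[0, 0, 2.5, 10, 0, 0, 0], [0, 0, 1.5, 10, 0, 0, 0], [0, 0, 0.7, 8, 0, 0, 0], [0, 0, 0.2, 6, 0, 0, 0], [0, 0, 0, 2, 0, 0, 0], [0, 0, 0, 0, 0, 0, 0], [0, 0, 0, 0, 0, 0, 0]]]'

```text
time_s: 40.67
tcp_pos: [0.4315, -0.1404, 0.0886]
ee_rot: [[-0.115, -0.993, -0.002], [-0.993, 0.115, 0.001], [-0.001, 0.002, -1.0]]
wrist_force: [-0.5, 6.6, 1.6]
gripper_width: 0.163
```

```bash
python3 q.py 0
```

```text
[ 0.43154037 -0.14043793  0.0885727 ] [-0.5  6.6  1.6] w 0.16266647825703018 lat -0.0006656138979150851 r 0.2151980947841571 q -0.006631247967231815
0 [-0.  -0.  -1.4]
```

```bash
python3 - <<'E'
from plate import *
t=capture("top");c=capture("scene")
d=np.hstack([cv2.resize(c["color"][140:290,290:440,::-1],(450,450),interpolation=cv2.INTER_CUBIC),cv2.resize(t["color"][140:170,360:435,::-1],(340,136),interpolation=cv2.INTER_CUBIC)[:0] if 0 else cv2.copyMakeBorder(cv2.resize(t["color"][134:200,362:434,::-1],(340,312),interpolation=cv2.INTER_CUBIC),0,138,0,0,0)]);cv2.imwrite("pics/p6.png",d)
E
```

```text
(no output)
```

View pics/p6.png

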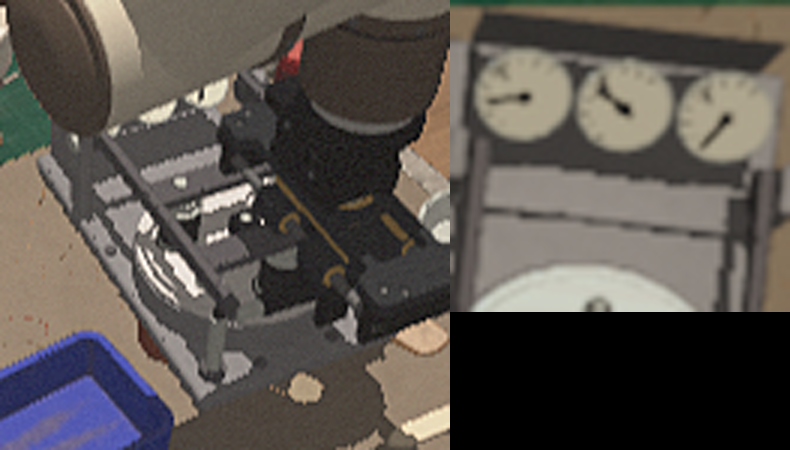

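The top view shows the right dial at rest (hand to lower left), the left hand turned about 0.7 rad and the middle one about 1.5 rad. The force is still low, so the frame is not yet at its stop; I push further.

>>> apply_moves --steps '[[[0, 0, 0, 2, 0, 0, 0], [0, 0, 0, 2, 0, 0, 0], [0, 0, 0, 0, 0, 0, 0], [0, 0, 0, 0, 0, 0, 0]]]'

```text
time_s: 41.28
tcp_pos: [0.4313, -0.1404, 0.0848]
ee_rot: [[-0.115, -0.993, -0.002], [-0.993, 0.115, 0.001], [-0.001, 0.002, -1.0]]
wrist_force: [-2.5, 7.1, 3.3]
gripper_width: 0.162
```

```bash
cat > dial.py <<'E'
from plate import *
# dial centres (top image): from crop p6
c=capture("top");g=cv2.cvtColor(c["color"],cv2.COLOR_RGB2GRAY)
s=340/72
out=[]
for n,(x,y) in (("2L",(522,97)),("1M",(626,107)),("3R",(726,118))):
    u=(x-450)/s+362;v=y/s+134
    th=np.radians(np.arange(0,360,2));rr=np.arange(2,8,.5)
    X=(u+np.outer(rr,np.sin(th))).astype(np.float32);Y=(v-np.outer(rr,np.cos(th))).astype(np.float32)
    p=cv2.remap(g,X,Y,cv2.INTER_LINEAR).mean(0);p=np.convolve(np.r_[p[-3:],p,p[:3]],np.ones(7)/7,"valid")
    out.append((n,int(np.argmin(p))*2,int(p.min()),int(np.median(p))))
print(out)
im=cv2.resize(c["color"][134:170,362:434,::-1],(792,396),interpolation=cv2.INTER_CUBIC)
import sys
if len(sys.argv)>1: cv2.imwrite(f"pics/{sys.argv[1]}.png",im)
E
python3 dial.py; python3 q.py
```

```text
[('2L', 276, 100, 161), ('1M', 344, 101, 160), ('3R', 226, 100, 161)]
[ 0.43131615 -0.14043975  0.08480499] [-2.8  7.6  3.4] w 0.16079708377432578 lat -0.0006928032896454917 r 0.21530346737609915 q -0.024158977123075413
```

>>> apply_moves --steps '[[[0, 0, 0, 2, 0, 0, 0], [0, 0, 0, 2, 0, 0, 0], [0, 0, 0, 0, 0, 0, 0], [0, 0, 0, 0, 0, 0, 0]]]'

```text
time_s: 41.82
tcp_pos: [0.4313, -0.1405, 0.0828]
ee_rot: [[-0.114, -0.993, -0.002], [-0.993, 0.114, 0.0], [-0.0, 0.002, -1.0]]
wrist_force: [-7.4, 10.4, 22.1]
gripper_width: 0.161
```

```bash
python3 dial.py; python3 q.py
```

```text
[('2L', 278, 105, 162), ('1M', 2, 104, 157), ('3R', 226, 99, 161)]
[ 0.43129672 -0.14045381  0.08283037] [-7.2 10.4 21. ] w 0.1589977872248182 lat -0.0007089723912953981 r 0.21528615910007606 q -0.03333071931072417
```

>>> apply_moves --steps '[[[0, 0, 0, 2, 0, 0, 0], [0, 0, 0, 0, 0, 0, 0], [0, 0, 0, 0, 0, 0, 0]]]'

```text
time_s: 42.25
tcp_pos: [0.4313, -0.1407, 0.0821]
ee_rot: [[-0.113, -0.994, -0.002], [-0.994, 0.113, -0.0], [0.001, 0.002, -1.0]]
wrist_force: [-11.2, 10.9, 31.6]
gripper_width: 0.163
```

```bash
python3 dial.py d1; python3 q.py
```

```text
[('2L', 278, 105, 162), ('1M', 6, 109, 158), ('3R', 226, 99, 161)]
[ 0.43126216 -0.14074056  0.08208948] [-10.8  11.5  31.7] w 0.16007468588624033 lat -0.0009977935423797785 r 0.21527957112355425 q -0.03677207596301134
```

View pics/d1.png

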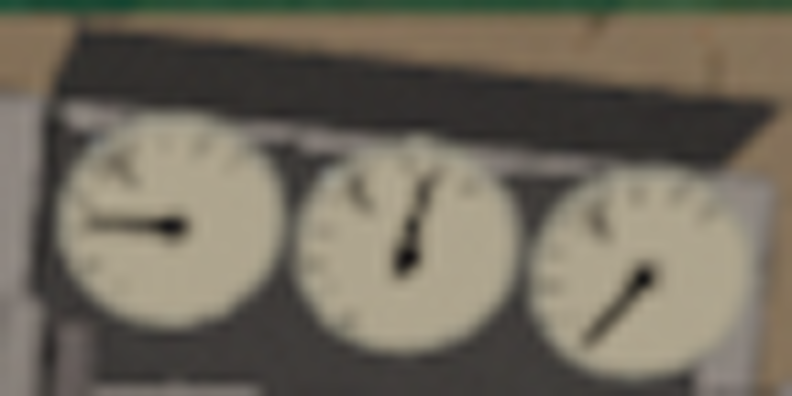

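Dials held at the stop (force jumped to about 30 N): the middle hand (seat 1, buffer A) is well past the long mark, so A is sound. The left hand (seat 2, buffer B) is short of it, so B is tired. The right seat is empty and its hand is at rest.

```bash
python3 arc.py 0 1.67 23
```

```text
[[-1.3, -15.6], [-2.4, -15.4], [-3.5, -15.2], [-4.6, -14.9], [-5.7, -14.5], [-6.7, -14.1], [-7.7, -13.6], [-8.7, -13.0], [-9.6, -12.3], [-10.5, -11.6], [-11.3, -10.8], [-12.1, -9.9], [-12.7, -9.0], [-13.4, -8.1], [-13.9, -7.1], [-14.4, -6.1], [-14.8, -5.0], [-15.1, -3.9], [-15.4, -2.8], [-15.5, -1.7], [-15.6, -0.6], [-15.6, 0.6], [-15.5, 1.7]]
```

>>> apply_moves --steps '[[[0, 0, -1.3, -15.6, 0, 0, 0], [0, 0, -2.4, -15.4, 0, 0, 0], [0, 0, -3.5, -15.2, 0, 0, 0], [0, 0, -4.6, -14.9, 0, 0, 0], [0, 0, -5.7, -14.5, 0, 0, 0], [0, 0, -6.7, -14.1, 0, 0, 0], [0, 0, -7.7, -13.6, 0, 0, 0], [0, 0, -8.7, -13.0, 0, 0, 0], [0, 0, -9.6, -12.3, 0, 0, 0], [0, 0, -10.5, -11.6, 0, 0, 0], [0, 0, -11.3, -10.8, 0, 0, 0], [0, 0, 0, 0, 0, 0, 0]]]'

```text
time_s: 43.8
tcp_pos: [0.5011, -0.1494, 0.2294]
ee_rot: [[-0.115, -0.993, -0.008], [-0.993, 0.115, 0.0], [0.001, 0.008, -1.0]]
wrist_force: [-4.7, 2.3, 4.3]
gripper_width: 0.152
```

```bash
python3 q.py
```

```text
[ 0.50108914 -0.14941494  0.22941149] [-4.7  2.3  4.3] w 0.15169294428956023 lat -0.0017117768644966554 r 0.20814060313086166 q 0.754215598811968
```

>>> apply_moves --steps '[[[0, 0, -12.1, -9.9, 0, 0, 0], [0, 0, -12.7, -9.0, 0, 0, 0], [0, 0, -13.4, -8.1, 0, 0, 0], [0, 0, -13.9, -7.1, 0, 0, 0], [0, 0, -14.4, -6.1, 0, 0, 0], [0, 0, -14.8, -5.0, 0, 0, 0], [0, 0, -15.1, -3.9, 0, 0, 0], [0, 0, -15.4, -2.8, 0, 0, 0], [0, 0, -15.5, -1.7, 0, 0, 0], [0, 0, -15.6, -0.6, 0, 0, 0], [0, 0, -15.6, 0.6, 0, 0, 0], [0, 0, -13, 1.4, 0, 0, 0]]]'

```text
time_s: 45.3
tcp_pos: [0.6734, -0.1704, 0.2827]
ee_rot: [[-0.115, -0.993, -0.003], [-0.993, 0.115, -0.002], [0.002, 0.002, -1.0]]
wrist_force: [-2.7, -3.0, 1.8]
gripper_width: 0.153
```

```bash
python3 - <<'E'
from plate import *
c=capture("scene");t=capture("top")
cv2.imwrite("pics/p7.png",np.hstack([cv2.resize(c["color"][40:280,280:480,::-1],(480,576)),cv2.resize(t["color"][110:270,380:460,::-1],(288,576))]))
E
python3 q.py
```

```text
[ 0.67534998 -0.17056276  0.28226748] [ 0.2 -4.4  2.9] w 0.15294189758061577 lat -0.0029967701089827574 r 0.2045728358312132 q 1.674586862450275
```

View pics/p7.png

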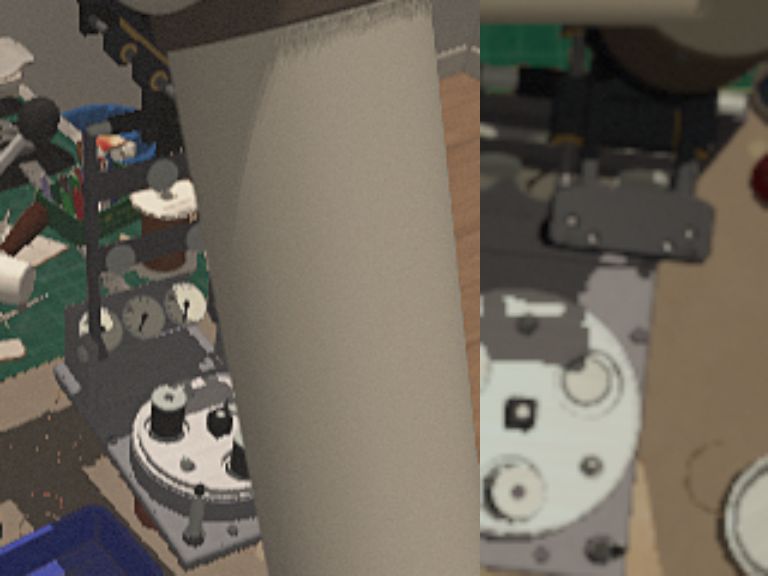

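>>> apply_moves --steps '[[[0.47, 0, 0, 0, 0, 0, 0], [0.47, 0, 0, 0, 0, 0, 0], [0.47, 0, 0, 0, 0, 0, 0], [0.47, 0, 0, -30, 0, 0, 0], [0.47, 0, 0, -50, 0, 0, 0], [0.47, 0, 0, -20, 0, 0, 0], [0.6, -0.8, 48.4, 0, 0, 0, 0], [0.6, -0.8, 48.4, 0, 0, 0, 0], [0.6, -0.8, 48.4, 0, 0, 0, 0], [0.6, -0.8, 48.4, 0, 0, 0, 0], [0.5, 0, 0, 0, 0, 0, -0.17453], [0.5, 0, 0, 0, 0, 0, -0.17453]]]'

```text
time_s: 46.9
tcp_pos: [0.4816, -0.1433, 0.3821]
ee_rot: [[0.238, -0.971, 0.002], [-0.971, -0.238, 0.0], [-0.0, -0.002, -1.0]]
wrist_force: [0.2, -0.2, -0.7]
gripper_width: 0.513
```

>>> apply_moves --steps '[[[0.55, 0, 0, 0, 0, 0, -0.17453], [0.55, 0, 0, 0, 0, 0, -0.17453], [0.55, 0, 0, 0, 0, 0, -0.17453], [0.55, 0, 0, 20, 0, 0, -0.17453], [0.55, 0, 0, 50, 0, 0, -0.17453], [0.55, 0, 0, 50, 0, 0, -0.17453], [0.55, 0, 0, 50, 0, 0, -0.17453], [0.55, 0, 0, 50, 0, 0, 0], [0.55, 0, 0, 0, 0, 0, 0], [0.55, 0, 0, 0, 0, 0, 0]]]'

```text
time_s: 48.15
tcp_pos: [0.4841, -0.1438, 0.1634]
ee_rot: [[0.994, -0.114, 0.003], [-0.114, -0.994, -0.001], [0.003, 0.0, -1.0]]
wrist_force: [-0.2, -0.3, 0.2]
gripper_width: 0.549
```

```bash
python3 - <<'E'
from plate import *
s=sense();print(s["tcp_pos"],rel([.4833,-.1457,.076]))
t=capture("top");c=capture("scene")
for n in("tray_floor","dish_floor"):
  for q in(t,c):
    for m in masks_of(q,n)[:1]:
        l,tp,w,h=m["box"];print(n,m["confidence"],m["box"],ray(q,(l+w/2-.5,tp+h/2-.5),.02).round(3))
E
```

```text
[ 0.48405679 -0.14375266  0.16339504] [-0.8  2.  87.4]
tray_floor 0.84 [255.2, 230.5, 32.7, 47.7] [0.464 0.118 0.02 ]
tray_floor 0.96 [247.5, 251.8, 102.3, 76.9] [0.468 0.073 0.02 ]
dish_floor 0.55 [450.5, 235.4, 43.6, 37.4] [ 0.464 -0.343  0.02 ]
dish_floor 0.96 [430.5, 203.8, 32.9, 30.5] [ 0.462 -0.326  0.02 ]
```

>>> apply_moves --steps '[[[0.55, -0.8, 2, 30, 0, 0, 0], [0.55, 0, 0, 30, 0, 0, 0], [0.55, 0, 0, 20, 0, 0, 0], [0.55, 0, 0, 6, 0, 0, 0], [0.55, 0, 0, 0, 0, 0, 0], [0, 0, 0, 0, 0, 0, 0], [0, 0, 0, 0, 0, 0, 0], [0, 0, 0, 0, 0, 0, 0], [0, 0, 0, 0, 0, 0, 0], [0, 0, 0, -20, 0, 0, 0], [0, 0, 0, -40, 0, 0, 0], [0, 0, 0, -25, 0, 0, 0]]]'

```text
time_s: 49.95
tcp_pos: [0.4818, -0.1456, 0.162]
ee_rot: [[0.993, -0.114, 0.001], [-0.114, -0.993, -0.0], [0.001, -0.0, -1.0]]
wrist_force: [0.3, -0.1, -0.6]
gripper_width: 0.357
```

```bash
python3 - <<'E'
from plate import *
s=sense();print(s["tcp_pos"],s["gripper_width"],s["wrist_force"],rel([.466,.073,.11]))
E
```

```text
[ 0.48182093 -0.14555111  0.16195446] 0.3566098388845539 [ 0.25839252 -0.06334386 -0.59292809] [ -40.8 -215.3   51.9]
```

>>> apply_moves --steps '[[[0, -8.2, -43, 0, 0, 0, 0], [0, -8.2, -43, 0, 0, 0, 0], [0, -8.2, -43, 0, 0, 0, 0], [0, -8.2, -43, 0, 0, 0, 0], [0, -8.2, -43, 0, 0, 0, 0], [0, 0, 0, 0, 0, 0, 0], [0, 0, 0, 40, 0, 0, 0], [0, 0, 0, 0, 0, 0, 0]]]'

```text
time_s: 50.95
tcp_pos: [0.463, 0.0712, 0.1182]
ee_rot: [[0.993, -0.116, -0.007], [-0.116, -0.993, -0.003], [-0.007, 0.004, -1.0]]
wrist_force: [-0.1, 0.7, 0.4]
gripper_width: 0.358
```

```bash
python3 - <<'E'
from plate import *
s=sense();print(s["tcp_pos"],s["gripper_width"],s["wrist_force"],rel([.466,.073,.031]))
t=capture("top");c=capture("scene")
for q in(c,t):
    for m in masks_of(q,"tray_floor")[:1]:
        l,tp,w,h=m["box"];print(m["confidence"],m["box"],ray(q,(l+w/2-.5,tp+h/2-.5),.02).round(3))
E
```

```text
[0.46296173 0.07117379 0.1181555 ] 0.35772621824026013 [-0.08068585  0.69486682  0.37597665] [ 3.4 -2.5 87.1]
0.8 [248.7, 253.1, 99.0, 76.3] [0.466 0.075 0.02 ]
0.62 [295.9, 228.0, 33.5, 50.1] [0.467 0.023 0.02 ]
```

>>> apply_moves --steps '[[[0, 2, -2, 30, 0, 0, 0], [0, 0, 0, 30, 0, 0, 0], [0, 0, 0, 18, 0, 0, 0], [0, 0, 0, 7, 0, 0, 0], [0, 0, 0, 0, 0, 0, 0]]]'

```text
time_s: 51.78
tcp_pos: [0.4682, 0.0746, 0.036]
ee_rot: [[0.993, -0.115, 0.001], [-0.115, -0.993, 0.0], [0.001, -0.0, -1.0]]
wrist_force: [0.9, -0.1, -0.9]
gripper_width: 0.361
```

>>> apply_moves --steps '[[[0, 0, 0, 3, 0, 0, 0], [0, 0, 0, 1.5, 0, 0, 0], [0, 0, 0, 0, 0, 0, 0]]]'

```text
time_s: 52.15
tcp_pos: [0.4677, 0.0745, 0.0312]
ee_rot: [[0.993, -0.115, 0.0], [-0.115, -0.993, 0.0], [0.0, -0.0, -1.0]]
wrist_force: [0.0, 0.3, -0.6]
gripper_width: 0.357
```

>>> apply_moves --steps '[[[0.5, 0, 0, 0, 0, 0, 0], [0.5, 0, 0, 0, 0, 0, 0], [0.5, 0, 0, 0, 0, 0, 0], [0.5, 0, 0, -20, 0, 0, 0], [0.5, 0, 0, -50, 0, 0, 0], [0.5, 0, 0, -60, 0, 0, 0], [0.5, 27, 39, 0, 0, 0, 0], [0.5, 27, 39, 0, 0, 0, 0], [0.55, 27, 39, 0, 0, 0, 0], [0.55, 27, 39, 0, 0, 0, 0], [0.55, 0, 20, 0, 0, 0, 0], [0.55, 0, 0, 0, 0, 0, 0]]]'

```text
time_s: 53.65
tcp_pos: [0.5538, -0.1137, 0.1604]
ee_rot: [[0.993, -0.117, -0.002], [-0.117, -0.993, 0.0], [-0.002, -0.0, -1.0]]
wrist_force: [0.3, 0.2, -0.9]
gripper_width: 0.549
```

```bash
python3 - <<'E'
from plate import *
s=sense();print(s["tcp_pos"],s["gripper_width"],s["wrist_force"],rel([.5597,-.1125,.077]))
E
```

```text
[ 0.55378767 -0.11370883  0.16041817] 0.5491154550115231 [ 0.25678661  0.17158341 -0.85710456] [ 5.9 -1.9 83.4]
```

>>> apply_moves --steps '[[[0.52, 5.9, -1.9, 20, 0, 0, 0], [0.52, 0, 0, 25, 0, 0, 0], [0.52, 0, 0, 25, 0, 0, 0], [0.52, 0, 0, 12, 0, 0, 0], [0.52, 0, 0, 0, 0, 0, 0], [0, 0, 0, 0, 0, 0, 0], [0, 0, 0, 0, 0, 0, 0], [0, 0, 0, 0, 0, 0, 0], [0, 0, 0, 0, 0, 0, 0], [0, 0, 0, -20, 0, 0, 0], [0, 0, 0, -40, 0, 0, 0], [0, 0, 0, -25, 0, 0, 0]]]'

```text
time_s: 55.15
tcp_pos: [0.5611, -0.1116, 0.1655]
ee_rot: [[0.993, -0.114, 0.001], [-0.114, -0.993, -0.0], [0.001, -0.0, -1.0]]
wrist_force: [0.7, -0.1, -0.1]
gripper_width: 0.357
```

```bash
python3 - <<'E'
from plate import *
s=sense();print(s["tcp_pos"],s["gripper_width"],s["wrist_force"],s["joints"].round(1),rel([.463,-.337,.1]))
t=capture("top")
for n in ("tray_floor","dish_floor","plate_grip"):
    for m in masks_of(t,n)[:1]:
        l,tp,w,h=m["box"];print(n,m["confidence"],m["box"],ray(t,(l+w/2-.5,tp+h/2-.5),.02).round(3))
E
```

```text
[ 0.56112549 -0.11160065  0.16550723] 0.35684812749978917 [ 0.74615666 -0.06105644 -0.0653764 ] [  5.   20.6 -13.2   0.  -56.1  78.4] [-71.8 235.2  65.4]
tray_floor 0.67 [254.8, 230.0, 75.7, 49.8] [0.463 0.069 0.02 ]
dish_floor 0.86 [444.9, 233.3, 48.7, 41.2] [ 0.465 -0.336  0.02 ]
plate_grip 0.79 [359.7, 221.4, 64.2, 36.3] [ 0.498 -0.159  0.02 ]
```

>>> apply_moves --steps '[[[0, -14.4, 47, 0, 0, 0, 0], [0, -14.4, 47, 0, 0, 0, 0], [0, -14.4, 47, 0, 0, 0, 0], [0, -14.4, 47, 0, 0, 0, 0], [0, -14.4, 47, 0, 0, 0, 0], [0, 0, 0, 0, 0, 0, 0], [0, 0, 0, 40, 0, 0, 0], [0, 0, 0, 25, 0, 0, 0], [0, 0, 0, 0, 0, 0, 0], [0, 0, 0, 0, 0, 0, 0]]]'

```text
time_s: 56.6
tcp_pos: [0.463, -0.3366, 0.0993]
ee_rot: [[0.994, -0.114, 0.0], [-0.114, -0.994, -0.0], [0.0, 0.0, -1.0]]
wrist_force: [0.2, -0.9, -0.1]
gripper_width: 0.361
```

```bash
python3 - <<'E'
from h import *
print(rel([.463,-.3365,.033]))
E
```

```text
[-0.1 -0.1 66.3]
```

>>> apply_moves --steps '[[[0, 0, 0, 30, 0, 0, 0], [0, 0, 0, 20, 0, 0, 0], [0, 0, 0, 10, 0, 0, 0], [0, 0, 0, 4, 0, 0, 0], [0, 0, 0, 2, 0, 0, 0], [0, 0, 0, 0, 0, 0, 0], [0, 0, 0, 0, 0, 0, 0]]]'

```text
time_s: 57.48
tcp_pos: [0.4631, -0.3369, 0.0351]
ee_rot: [[0.993, -0.114, 0.002], [-0.114, -0.993, -0.001], [0.002, 0.001, -1.0]]
wrist_force: [-2.8, 2.0, 5.8]
gripper_width: 0.357
```

>>> apply_moves --steps '[[[0.42, 0, 0, 0, 0, 0, 0], [0.42, 0, 0, 0, 0, 0, 0], [0.42, 0, 0, -15, 0, 0, 0], [0.42, 0, 0, -40, 0, 0, 0], [0.42, 0, 0, -60, 0, 0, 0], [0.5, 0, 0, -60, 0, 0, 0], [0.5, -20, 50, 0, 0, 0, 0], [0.5, -20, 50, 0, 0, 0, 0], [0.5, -20, 50, 0, 0, 0, 0], [0.5, -20, 50, 0, 0, 0, 0], [0.5, 0, 0, 0, 0, 0, 0], [0.5, 0, 0, 0, 0, 0, 0]]]'

```text
time_s: 58.98
tcp_pos: [0.3598, -0.5261, 0.2084]
ee_rot: [[0.993, -0.115, 0.0], [-0.115, -0.993, -0.0], [0.0, 0.0, -1.0]]
wrist_force: [-0.1, 0.8, 0.2]
gripper_width: 0.502
```

```bash
python3 - <<'E'
from plate import *
s=sense();print(s["tcp_pos"],s["gripper_width"],s["time_s"])
t=capture("top")
for q in(t,):
  for th in("tray_floor","dish_floor","jar","tin","buffer_1_mid"):
    for m in masks_of(q,th)[:4]:
        l,tp,w,h=m["box"];print(th,round(m["confidence"],2),m["box"],ray(q,(l+w/2-.5,tp+h/2-.5),.021).round(3))
cv2.imwrite("pics/f1.png",cv2.resize(t["color"][110:330,150:500,::-1],(800,503),interpolation=cv2.INTER_CUBIC))
E
```

```text
[ 0.35984564 -0.5261018   0.20840345] 0.5019121176832911 58.975
tray_floor 0.75 [255.0, 229.7, 76.4, 47.5] [0.466 0.068 0.021]
dish_floor 0.96 [446.0, 233.6, 48.0, 42.7] [ 0.462 -0.338  0.021]
dish_floor 0.39 [284.5, 245.4, 11.5, 15.4] [0.467 0.075 0.021]
jar 0.71 [201.9, 182.0, 18.7, 14.7] [0.615 0.258 0.021]
tin 0.17 [281.0, 247.4, 13.8, 15.7] [0.462 0.08  0.021]
buffer_1_mid 0.69 [202.7, 303.8, 15.4, 13.7] [0.336 0.258 0.021]
buffer_1_mid 0.46 [285.2, 244.2, 11.4, 19.4] [0.465 0.073 0.021]
```

View pics/f1.png

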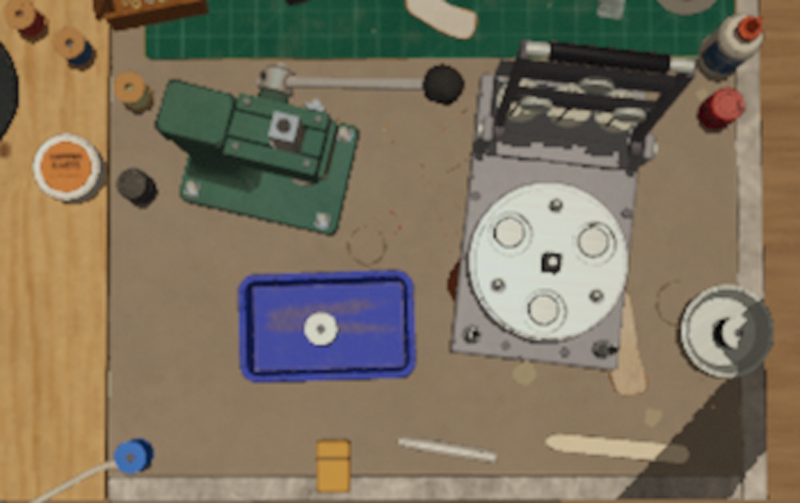

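```bash
python3 - <<'E'
from station import r
print(r.finish_job())
E
```

```text
the job is handed in; nothing more can be done
None
```

The job is done and handed in. The buffer from the spot nearer the tray is sound and stands in the blue tray. The one from nearer the drawers is tired and is in the round dish.

- **Steps:** I raised the frame, turned the plate to match the studs and lowered it fully onto the deck. I stood one buffer on seat 1 and the other on seat 2, then brought the frame down.
- **Dial readings:** I held the frame against its stop (wrist force about 30 N) while reading. The seat 1 hand turned about 2.4 rad, past the long mark at 1.8. The seat 2 hand turned about 0.9 rad, short of it. The empty seat 3 stayed at rest. A first reading was too low because the bar had slipped about 8 mm in the fingers, so I pushed on until the force jumped and the hands settled.
- **Last picture:** the plate is on the studs and the frame is up. Each buffer is in its container; the one in the dish is partly in shadow, so I could not see clearly that it stands upright. The jar and tin are where they were, and no third buffer was in sight.
- **Disagreement:** in the last check the mask network gave the tin only a weak, wrong hit, on the buffer in the tray. I judged the tin from the picture.

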